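Tip a gusseted bracket onto its long leg and fit its carrier plate

TASK

Tip the aluminium angle bracket over its bottom corner, off its short leg and down flat onto its long leg, so that its four standoffs point up; keep the corner edge down on the bench where it is and do not let the bracket drop. Then lower the blue drilled plate over all four standoff pins until it sits flat on their shoulders. Let go of everything and leave the small bottle, the tape and the timer alone.

Things in the scene. Friction and masses are not known exactly. Their poses are not given: they have to be found in the camera images.
- bracket: loose L-shaped aluminium bracket, 110 mm wide, legs 6 mm thick, 0.45 kg. Origin: middle of the outer corner edge; x runs along the short leg (105 mm), z along the long leg (162 mm), y along the corner edge. At the start it stands on the short leg, z up; it is tipped towards its own -x side, a quarter turn about the corner edge (y), until its x points up and the long leg lies flat
- web (a point): middle of the sloping edge of the bracket's 12 mm thick triangular web (plane y = 0, 71 mm along each leg); at x = z = 38 mm in the bracket's frame, axes as the bracket's. Grip it across its thickness (along y), coming in between the legs, 35 to 60 degrees off the long leg: nearer a leg or the pins a gripper's body has no room. Gripped lightly (15 N), the web can swivel between the pads
- seat (a point): where the middle of the seated plate's underside belongs: x 26, y 0, z 118 mm in the bracket's frame, axes as the bracket's. Round it four standoffs rise from the long leg's inner face along the bracket's +x, at y = +-38 mm, z = 93 and 143 mm: shoulders 18 mm in diameter up to x = 26 mm, then pins 8 mm in diameter with tapered tips up to x = 40 mm
- plate: loose blue plate 80 x 104 x 6 mm (x, y, z), 0.16 kg, lying flat, handle up. Origin: centre of its underside, z up. Four through holes 12 mm in diameter at x = +-25, y = +-38 mm. Seated, its x axis lies along the bracket's z axis, either way round
- handle (a point): centre of the plate's black bridge handle, 39 mm above the plate's underside at its middle; axes as the plate's. Its bar is 64 mm long along x, 12 mm thick along y and 14 mm high (32 to 46 mm above the underside); feet at both ends leave 40 mm free between them
- bottle_brown: small closed bottle with a blue cap, 56 mm in diameter, 103 mm tall, loose; origin at the centre of its underside; leave alone
- tape: roll of green tape, 48 mm in diameter, 13 mm high, loose; origin at the centre of its underside; leave alone
- timer: white bench timer with three keys, 62 x 62 x 16 mm, loose; origin at the centre of its underside; leave alone

How it is judged:
By the outcome, as a careful person would: the job done as asked, in the order asked, and still so for the second after the job is handed in, with the robot touching nothing.
It also fails if it takes over 69 s, if anything falls off the work surface, if the arm or the gripper's body presses on something with over 40 N, if the wrist force passes 120 N, or if a joint passes its speed limit or range.

ROBOT

A 7-joint arm with a two-finger parallel gripper is mounted at the origin on a cart in front of the work surface, level with it; the furniture and walls round the work are solid. World frame = base frame: x ahead of the robot, y to its left, z up, the work surface at z = 0. Lengths are in m, angles in rad, forces in N, time in s.
With the tool pointing down it reaches from about 0.425 to 0.95 m from the base axis. Payload 16.7 kg.
Tool frame: the origin (TCP) lies midway between the tips of the shut fingers; the grasp point (between the pads) lies 19 mm behind it; z points along the fingers, y is the direction in which the jaws open and shut (so a half turn about z gives the same grasp; the last joint's range is limited). The gripper opens to 94 mm and grips with 3 to 60 N. Pads are 16 mm wide; open, the fingers measure 119 mm over their backs; the gripper's body (75 mm by 177 mm) begins 78 mm behind the grasp point.
Start: joints at [1, 0.426, 0.074, 1.606, -0.034, 1.111, -0.067], TCP at [0.276, -0.616, 0.205] pointing down, gripper open.
Joint ranges: [-2.85, 2.85], [-0.5, 2.14], [-1.23, 1.37], [0.21, 2.46], [-1.02, 4.16], [0.16, 2.05], [-2.73, 2.73]. Speed limits (rad/s): [1.89, 1.89, 2.39, 2.39, 3.01, 3.01, 3.01].

INTERFACE

Orientations are given as a unit quaternion [x, y, z, w].
In Python, from rig import read_state, capture, get_calibration, finish_job gives the robot as it stands.
- The arm moves only by the shell command python3 -m creep 'ROWS' [FORCE]. ROWS is a JSON object of lists of equal length, an entry for each row: "claw": the closure, from 0 (fully open) to 1 (shut); "delta_pos": the shift along the tool's x, y, z in cm, a list of three; "turn": the turn about the tool's z in degrees. In form: {"claw": [claw, ...], "delta_pos": [[tx, ty, tz], ...], "turn": [turn, ...]}. A call has exactly 5 rows; each row is the pose to reach, as a shift and turn from the pose commanded when the call began, along the tool's axes at that moment; what a row does not reach only later rows make up. A row lasts 1/10 s, in which the tool goes at most 50 mm and 8.59 degrees, less where a joint would pass 70% of its speed; a pose out of reach is approached as far as the arm can. A call with a gripper value outside its range is refused whole. The fingers move at their own pace and stop on an object; FORCE is the grip in N (left out, the last holds). Time passes only in rows, so rows that repeat a pose let the fingers close, or fill a call up. It gives the time, the measured TCP pose, the force and the opening at its end, in the units of the state.
- read_state(): the state, without advancing time (a new reading comes with each control period).
- capture(name): name is "scene" or "top" or "wrist"; returns the picture (420x560x3 uint8, red, green, blue); there is no depth.
- get_calibration(name): a dict with "fovy" (degrees; the focal length in pixels is half the picture's height over the tangent of half this angle, whatever the lens; pixels are square), "cx", "cy" (the principal point, pixels), "rvec" (rotation vector, rad) and "tvec" (3), from world to camera coordinates, as OpenCV has them. Camera axes: x right, y down, z forward; pixel columns grow to the right and rows downward; lengths in m; the calibration is good to about 2 mm. A picture is of the moment at which its call begins: read the wrist's pose just before it. get_calibration takes no time and is no camera call; for the wrist camera it gives the pose at the moment of the call.
- finish_job(): hands the job in, once; it reports no verdict.
The state is a dict: "time": time; "joint_pos": joint angles; "qd": joint speeds; "tau": joint torques, N m; "tool_pos": TCP position; "eef_rot": TCP orientation; "contact_force": force on the tool from outside, world axes, zero at the start; "torque": the same for the moment, N m; "width": opening from 0.0 (shut) to 1.0 (fully open).
Only numpy, scipy, OpenCV 4.12 (cv2) and the standard library are available. Lean on these libraries where they do the work, as an engineer would, in place of code of your own. Each camera call takes 0.05 s, during which the arm holds its last target.

## Working session

There is one attempt and no reset: what is moved stays moved. The work goes in short steps, Python scripts to look and compute and a shell command to move; the robot and the scene stay as the last step left them, time stands still between calls to the robot, and variables do not carry over. Pictures are saved under pics/ and viewed, and the job is handed in when it is done.

```bash
ls; mkdir -p pics; python3 - <<'E'
from rig import *
import cv2
s=read_state();print(s)
for n in ["scene","top","wrist"]:
    c=get_calibration(n);print(n,c)
    im=capture(n);cv2.imwrite(f"pics/{n}0.png",im[:,:,::-1])
E
```

```text
pics
{'time': 0.0, 'joint_pos': array([ 1.0005285 ,  0.42668036,  0.07387577,  1.60661711, -0.03413115,
        1.11078551, -0.06710544]), 'qd': array([ 0.00022234,  0.00116656,  0.0010451 ,  0.00069197, -0.00107231,
        0.00055915, -0.00127434]), 'tau': array([ 2.24208292e-03, -9.35793042e+01,  3.66755493e+00, -4.54173124e+01,
       -4.89967049e-02,  2.05429445e-02,  4.53790460e-05]), 'tool_pos': array([ 0.27549895, -0.61573924,  0.20480634]), 'eef_rot': array([ 9.77958344e-01,  2.08799184e-01, -1.62330914e-04, -5.93327500e-04]), 'contact_force': array([ 0.59371529, -0.06314377,  1.07884615]), 'torque': array([ 0.01268576, -0.03013807,  0.02320257]), 'width': 1.0020515104422636}
scene {'fovy': 56.212712353396114, 'cx': 279.0220504758242, 'cy': 215.18072048774522, 'rvec': array([ 0.85044248, -2.58812649,  1.03368632]), 'tvec': array([0.41221837, 0.33267651, 0.6836146 ])}
top {'fovy': 43.70348272173428, 'cx': 264.38132177522704, 'cy': 209.78789395989887, 'rvec': array([ 2.15443471, -2.0613522 ,  0.22647805]), 'tvec': array([-0.0550084 ,  0.5645986 ,  0.99420158])}
wrist {'fovy': 71.0022850142973, 'cx': 277.5081600979743, 'cy': 210.7794559512595, 'rvec': array([-2.4235961 ,  1.57106045,  0.23204153]), 'tvec': array([-0.67439001, -0.02850804,  0.39262235])}
```

View pics/scene0.png

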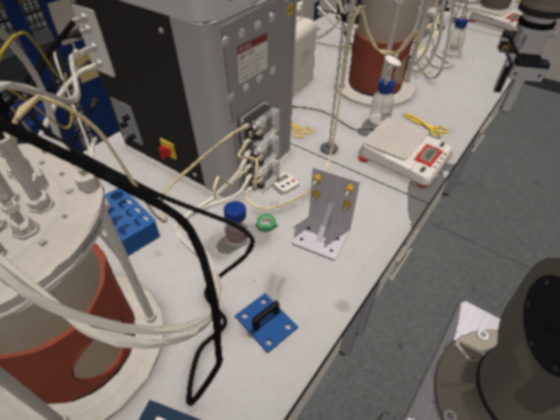

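View pics/top0.png

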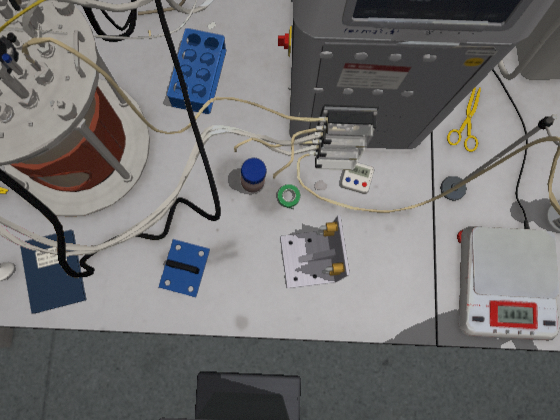

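View pics/wrist0.png

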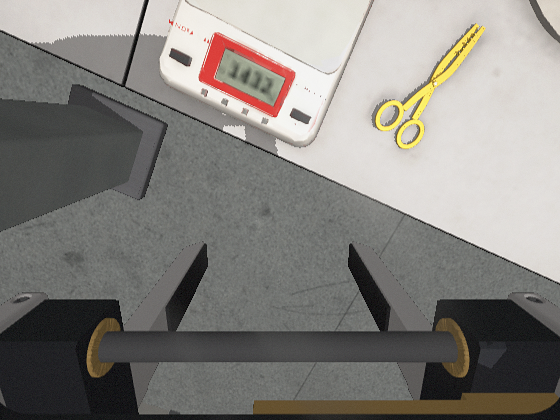

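```bash
cat > h.py <<'E'
import numpy as np, cv2
from rig import *
from scipy.spatial.transform import Rotation as R
def cam(c):
    f=210/np.tan(np.radians(c["fovy"])/2)
    K=np.array([[f,0,c["cx"]],[0,f,c["cy"]],[0,0,1]])
    return K,R.from_rotvec(c["rvec"]).as_matrix(),np.array(c["tvec"])
def ray(c,uv):
    K,Rm,t=cam(c); d=Rm.T@np.linalg.inv(K)@np.array([uv[0],uv[1],1.]); return -Rm.T@t,d/np.linalg.norm(d)
def onz(c,uv,z):
    o,d=ray(c,uv); return o+d*(z-o[2])/d[2]
def tri(rays):
    A=sum(np.eye(3)-np.outer(d,d) for o,d in rays); b=sum((np.eye(3)-np.outer(d,d))@o for o,d in rays)
    p=np.linalg.solve(A,b); return p,[np.linalg.norm((np.eye(3)-np.outer(d,d))@(p-o)) for o,d in rays]
def proj(c,P):
    K,Rm,t=cam(c); q=(K@(Rm@np.atleast_2d(P).T+t[:,None])).T; return q[:,:2]/q[:,2:]
E
python3 - <<'E'
from h import *
for n,(x0,x1,y0,y1) in {"top":(150,380,140,310),"scene":(230,380,160,360)}.items():
    im=cv2.imread(f"pics/{n}0.png")[y0:y1,x0:x1]; cv2.imwrite(f"pics/{n}0z.png",cv2.resize(im,None,fx=3 if n=="scene" else 3.4,fy=3 if n=="scene" else 3.4,interpolation=cv2.INTER_CUBIC))
c=get_calibration("top");s=get_calibration("scene")
print(onz(c,(187,267),0.039),onz(c,(300,285),0.006),onz(c,(340,280),0.16),onz(c,(357,178),.016),onz(c,(500,300),0.05))
print(ray(c,(0,0))[0],ray(s,(0,0))[0])
E
```

```text
[0.44681565 0.12017449 0.039     ] [ 0.42339999 -0.10991514  0.006     ] [ 0.42380842 -0.16980553  0.16      ] [ 0.65431384 -0.22406167  0.016     ] [ 0.40815576 -0.50073042  0.05      ]
[ 0.34241407 -0.03504208  1.09167712] [0.19898425 0.43012175 0.72341352]
```

View pics/top0z.png

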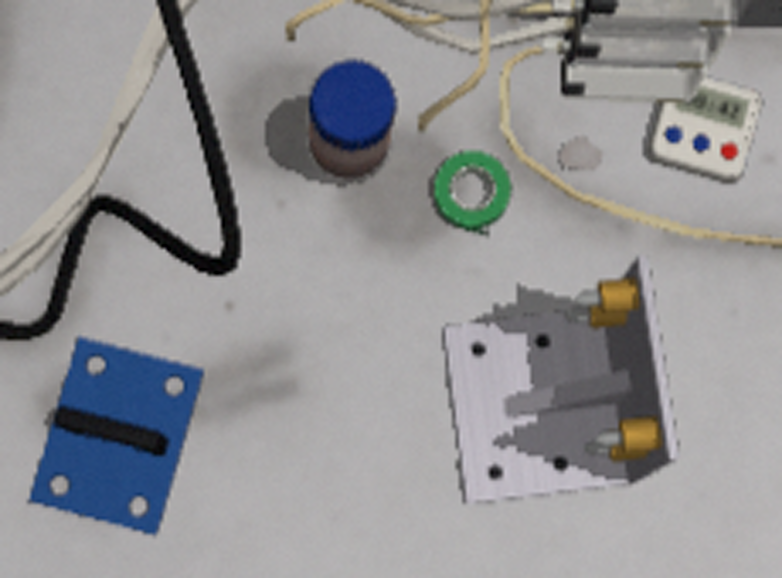

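View pics/scene0z.png

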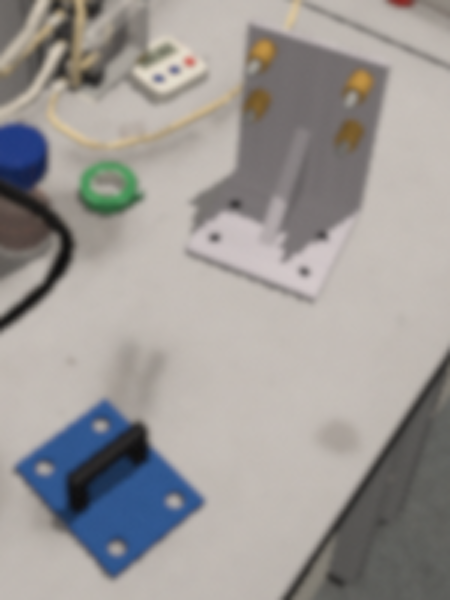

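```bash
python3 - <<'E'
from h import *
c=get_calibration("top")
z=lambda u,v:(150+(u+.5)/3.4-.5,140+(v+.5)/3.4-.5)
for p in [(445,325),(467,502)]: print("foot",onz(c,z(*p),.006))
P=[onz(c,z(*p),.162) for p in [(640,258),(676,460)]]
print("top",P,np.linalg.norm(P[0]-P[1]))
H=[onz(c,z(*p),.006) for p in [(96,365),(174,386),(60,485),(138,506)]]
for h in H: print("hole",h)
print(np.mean(H,0), np.linalg.norm(H[0]-H[1]),np.linalg.norm(H[0]-H[2]))
print("bar",onz(c,z(58,416),.046),onz(c,z(164,444),.046))
E
```

```text
foot [ 0.52526649 -0.06602913  0.006     ]
foot [ 0.4175453  -0.08334185  0.006     ]
top [array([ 0.53978157, -0.16416747,  0.162     ]), array([ 0.43320277, -0.18439149,  0.162     ])] 0.10848064278373762
hole [0.49089074 0.14717389 0.006     ]
hole [0.48007347 0.09845199 0.006     ]
hole [0.41691191 0.16316779 0.006     ]
hole [0.40641766 0.11510465 0.006     ]
[0.44857345 0.13097458 0.006     ] 0.049908283905018114 0.07568799083231481
bar [0.45429775 0.16038041 0.046     ] [0.44064941 0.09701405 0.046     ]
```

```bash
cat >> h.py <<'E'
def go(xyz=None,yawy=None):
    "print tool-frame delta (cm) & turn for TCP target and world angle of tool y (deg), using measured pose"
    s=read_state(); Rt=R.from_quat(s["eef_rot"]).as_matrix(); p=s["tool_pos"]
    ya=np.degrees(np.arctan2(Rt[1,1],Rt[0,1])); print("t",round(s["time"],2),"tcp",p.round(4),"tooly",round(ya,2),"tilt",Rt[:,2].round(4),"F",s["contact_force"].round(1),"w",round(s["width"],3))
    if xyz is not None: print("delta cm",(Rt.T@(np.array(xyz)-p)*100).round(2))
    if yawy is not None: print("turn",round((ya-yawy+180)%360-180,2))
E
python3 - <<'E'
from h import *
go((0.42,-0.22,0.33),10)
c=get_calibration("wrist");o,d=ray(c,(277,210))
s=read_state();Rt=R.from_quat(s["eef_rot"]).as_matrix()
print(Rt.T@(o-s["tool_pos"]),Rt.T@d)
E
```

```text
t 0.15 tcp [ 0.2755 -0.6158  0.2049] tooly -65.89 tilt [-5.e-04  9.e-04 -1.e+00] F [ 0.4 -1.1 -0.5] w 1.0
delta cm [ 29.35 -30.24 -12.48]
turn -75.89
[ 8.53895678e-02 -3.41814011e-07 -1.78729617e-01] [-0.28499885 -0.00163367  0.95852647]
```

```bash
python3 - <<'E'
from h import *
go((0.47,-0.13,0.33),10)
E
python3 -m creep '{"claw":[0,0,0,0,0],"delta_pos":[[2,-2,-4],[5,-5,-8],[8,-8,-12],[11,-11,-12.5],[14,-14,-12.5]],"turn":[-8,-16,-24,-32,-40]}'
python3 - <<'E'
from h import *
go((0.47,-0.13,0.33),10)
E
```

```text
t 0.15 tcp [ 0.2755 -0.6158  0.2049] tooly -65.89 tilt [-5.e-04  9.e-04 -1.e+00] F [ 0.4 -1.1 -0.5] w 1.0
delta cm [ 37.59 -36.41 -12.47]
turn -75.89
time: 0.65
tool_pos: [0.347, -0.4302, 0.3326]
eef_rot: [0.846, 0.533, 0.0, 0.002]
contact_force: [1.3, -0.4, 0.3]
width: 0.999
t 0.65 tcp [ 0.347  -0.4302  0.3326] tooly -25.61 tilt [ 0.002  -0.0025 -1.    ] F [ 1.3 -0.4  0.3] w 0.999
delta cm [32.39 -1.89  0.21]
turn -35.61
```

```bash
python3 -m creep '{"claw":[0,0,0,0,0],"delta_pos":[[4,0,0],[9,-0.5,0],[14,-1,0],[19,-1.5,0],[24,-1.9,0]],"turn":[-7,-14,-21,-28,-35.6]}'
python3 - <<'E'
from h import *
go((0.47,-0.13,0.33),10)
E
```

```text
time: 1.15
tool_pos: [0.4338, -0.2058, 0.3306]
eef_rot: [0.643, 0.766, -0.0, 0.0]
contact_force: [1.9, -1.2, -0.0]
width: 0.999
t 1.15 tcp [ 0.4338 -0.2058  0.3306] tooly 9.98 tilt [ 2.e-04 -3.e-04 -1.e+00] F [ 1.9 -1.2 -0. ] w 0.999
delta cm [6.84 4.88 0.06]
turn -0.02
```

```bash
python3 -m creep '{"claw":[0,0,0,0,0],"delta_pos":[[3,2,0],[6,4,0],[6.8,4.8,0],[6.8,4.8,0],[6.8,4.8,0]],"turn":[0,0,0,0,0]}'
python3 - <<'E'
from h import *
import pickle
go()
c=get_calibration("wrist");im=capture("wrist");cv2.imwrite("pics/w1.png",im[:,:,::-1]);pickle.dump(c,open("w1.pkl","wb"))
E
```

```text
time: 1.65
tool_pos: [0.4691, -0.1338, 0.3303]
eef_rot: [0.645, 0.764, -0.0, -0.0]
contact_force: [-0.0, 0.1, -0.6]
width: 1.0
t 1.65 tcp [ 0.4691 -0.1338  0.3303] tooly 9.66 tilt [-6.e-04 -1.e-04 -1.e+00] F [-0.   0.1 -0.6] w 1.0
```

View pics/w1.png

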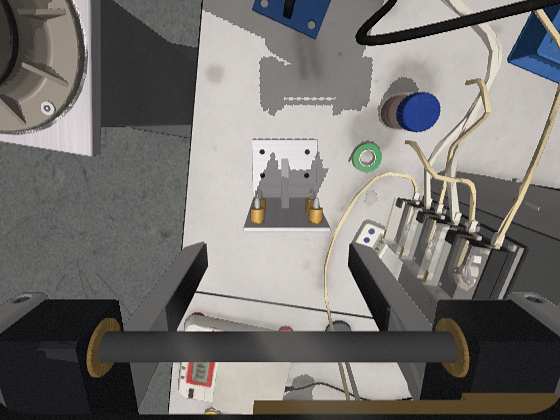

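```bash
python3 - <<'E'
from h import *
im=cv2.imread("pics/w1.png")[125:240,230:345]; cv2.imwrite("pics/w1z.png",cv2.resize(im,None,fx=5,fy=5,interpolation=cv2.INTER_CUBIC))
E
```

```text
(no output)
```

View pics/w1z.png

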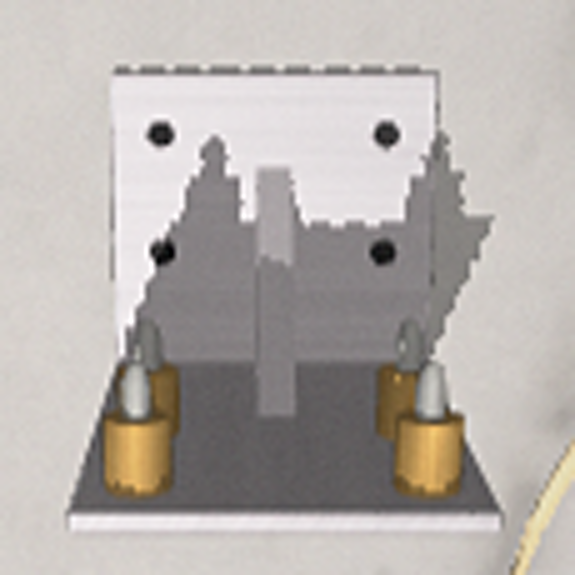

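```bash
python3 - <<'E'
from h import *
import pickle
c=pickle.load(open("w1.pkl","rb"))
z=lambda u,v:(230+(u+.5)/5-.5,125+(v+.5)/5-.5)
def l(n,a,b,h):
    A,B=onz(c,z(*a),h),onz(c,z(*b),h); d=B-A; print(n,A.round(4),B.round(4),"mid",((A+B)/2).round(4),"len",np.linalg.norm(d).round(4),"ang",np.degrees(np.arctan2(d[1],d[0])).round(2))
l("foot",(112,73),(438,73),.006)
l("inner top",(70,514),(500,514),.162)
l("outer top",(70,530),(502,530),.162)
l("web",(257,168),(290,168),.006)
l("stand root",(139,460),(429,460),.143+.009)
E
```

```text
foot [ 0.4185 -0.0838  0.006 ] [ 0.5253 -0.0657  0.006 ] mid [ 0.4719 -0.0747  0.006 ] len 0.1084 ang 9.64
inner top [ 0.4352 -0.1816  0.162 ] [ 0.5413 -0.1635  0.162 ] mid [ 0.4882 -0.1725  0.162 ] len 0.1076 ang 9.65
outer top [ 0.4357 -0.1858  0.162 ] [ 0.5427 -0.1676  0.162 ] mid [ 0.4892 -0.1767  0.162 ] len 0.1085 ang 9.66
web [ 0.4714 -0.1066  0.006 ] [ 0.4824 -0.1047  0.006 ] mid [ 0.4769 -0.1056  0.006 ] len 0.0112 ang 9.64
stand root [ 0.4499 -0.1679  0.152 ] [ 0.5227 -0.1555  0.152 ] mid [ 0.4863 -0.1617  0.152 ] len 0.0739 ang 9.65
```

```bash
python3 - <<'E'
from h import *
go((0.4486,-0.1645,0.20),9.65)
E
```

```text
t 1.7 tcp [ 0.469  -0.1341  0.3303] tooly 9.61 tilt [-5.e-04 -1.e-04 -1.e+00] F [-0.8  0.1 -0.6] w 0.996
delta cm [-2.66 -2.51 13.03]
turn -0.04
```

```bash
python3 -m creep '{"claw":[0.3,0.55,0.55,0.55,0.55],"delta_pos":[[-1.3,-1.3,3],[-2.7,-2.5,7],[-2.7,-2.5,11],[-2.7,-2.5,13],[-2.7,-2.5,13]],"turn":[0,0,0,0,0]}'
python3 - <<'E'
from h import *
import pickle
go((0.4486,-0.1645,0.134),9.65)
c=get_calibration("wrist");im=capture("wrist");cv2.imwrite("pics/w2.png",im[:,:,::-1]);pickle.dump(c,open("w2.pkl","wb"))
im=capture("scene");cv2.imwrite("pics/s2.png",im[:,:,::-1])
E
```

```text
time: 2.2
tool_pos: [0.4472, -0.1645, 0.1981]
eef_rot: [0.646, 0.764, -0.001, -0.002]
contact_force: [-0.8, -0.5, -0.3]
width: 0.61
t 2.2 tcp [ 0.4472 -0.1645  0.1981] tooly 9.58 tilt [-0.0044  0.0015 -1.    ] F [-0.8 -0.5 -0.3] w 0.61
delta cm [-0.04  0.16  6.41]
turn -0.07
```

View pics/w2.png

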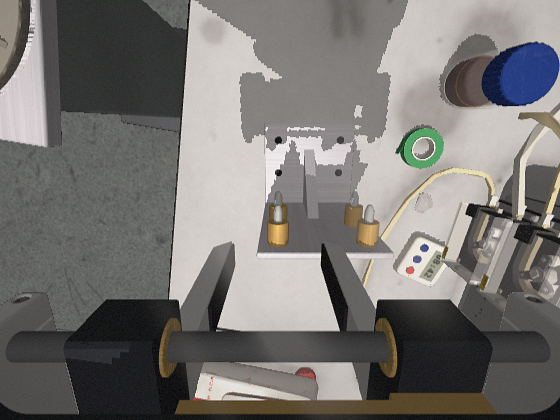

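View pics/s2.png

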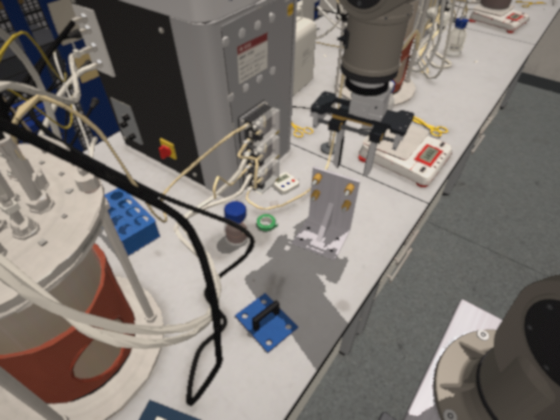

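```bash
python3 - <<'E'
from h import *
import pickle
im=cv2.imread("pics/w2.png")[180:270,245:405]; cv2.imwrite("pics/w2z.png",cv2.resize(im,None,fx=5,fy=5,interpolation=cv2.INTER_CUBIC))
E
```

```text
(no output)
```

View pics/w2z.png

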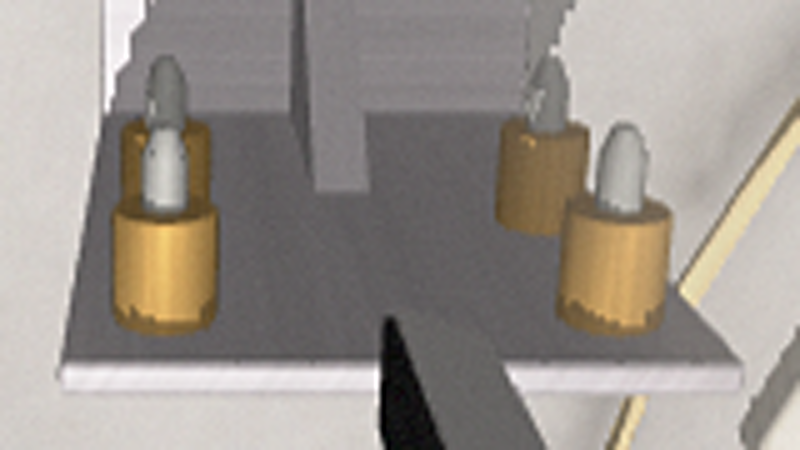

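```bash
python3 - <<'E'
from h import *
import pickle
c=pickle.load(open("w2.pkl","rb"))
z=lambda u,v:(245+(u+.5)/5-.5,180+(v+.5)/5-.5)
xd=np.array([-.1676,.9858,0]);yd=np.array([-.9858,-.1676,0]);C=np.array([.4893,-.1773,0])
def b(n,uv,h):
    p=onz(c,z(*uv),h)-C; print(n,"bx",(p@xd*1000).round(1),"by",(p@yd*1000).round(1))
b("inner topL",(65,362),.162);b("inner topR",(738,362),.162);b("outer L",(65,388),.162);b("outer R",(740,388),.162)
b("stand end top (26,38)",(165,208),.152);b("L side end",(113,215),.143);b("R side",(219,215),.143)
b("stand2 L",(560,215),.143);b("R",(672,215),.143)
E
```

```text
inner topL bx 5.5 by 54.2
inner topR bx 5.6 by -52.7
outer L bx 1.0 by 54.3
outer R bx 1.0 by -53.5
stand end top (26,38) bx 28.0 by 38.3
L side end bx 23.7 by 47.0
R side bx 23.7 by 29.2
stand2 L bx 23.7 by -27.9
R bx 23.7 by -46.7
```

```bash
python3 -m creep '{"claw":[0.55,0.55,0.55,0.55,0.55],"delta_pos":[[0,0,2],[0,0,4],[0,0,5.5],[0,0,6.4],[0,0,6.4]],"turn":[0,0,0,0,0]}' 15
python3 - <<'E'
from h import *
go((0.4486,-0.1645,0.134),9.65)
E
```

```text
time: 2.8
tool_pos: [0.4496, -0.1637, 0.1367]
eef_rot: [0.645, 0.764, 0.0, 0.0]
contact_force: [1.2, 0.0, 0.8]
width: 0.451
t 2.8 tcp [ 0.4496 -0.1637  0.1367] tooly 9.69 tilt [ 0. -0. -1.] F [1.2 0.  0.8] w 0.451
delta cm [-0.06 -0.11  0.27]
turn 0.04
```

```bash
python3 -m creep '{"claw":[0.55,0.7,0.8,0.85,0.85],"delta_pos":[[0,-0.1,0.2],[0,-0.1,0.2],[0,-0.1,0.2],[0,-0.1,0.2],[0,-0.1,0.2]],"turn":[0,0,0,0,0]}' 15
python3 - <<'E'
from h import *
go()
E
```

```text
time: 3.3
tool_pos: [0.4483, -0.1638, 0.1347]
eef_rot: [0.645, 0.764, -0.0, -0.0]
contact_force: [-2.4, -0.0, 2.2]
width: 0.185
t 3.3 tcp [ 0.4483 -0.1638  0.1347] tooly 9.7 tilt [-3.e-04 -1.e-04 -1.e+00] F [-2.4 -0.   2.2] w 0.185
```

```bash
python3 - <<'E'
import numpy as np
x,z=2.0,14.3
for t in range(0,91,3):
    a=np.radians(t);print(t,round(x*np.cos(a)-z*np.sin(a)-x,2),round(-(x*np.sin(a)+z*np.cos(a)-z),2))
E
```

```text
0 0.0 -0.0
3 -0.75 -0.09
6 -1.51 -0.13
9 -2.26 -0.14
12 -3.02 -0.1
15 -3.77 -0.03
18 -4.52 0.08
21 -5.26 0.23
24 -5.99 0.42
27 -6.71 0.65
30 -7.42 0.92
33 -8.11 1.22
36 -8.79 1.56
39 -9.44 1.93
42 -10.08 2.33
45 -10.7 2.77
48 -11.29 3.25
51 -11.85 3.75
54 -12.39 4.28
57 -12.9 4.83
60 -13.38 5.42
63 -13.83 6.03
66 -14.25 6.66
69 -14.63 7.31
72 -14.98 7.98
75 -15.3 8.67
78 -15.57 9.37
81 -15.81 10.09
84 -16.01 10.82
87 -16.18 11.55
90 -16.3 12.3
```

```bash
python3 -m creep '{"claw":[0.9,0.9,0.9,0.9,0.9],"delta_pos":[[0,0,0],[-0.25,-0.0,-0.03],[-0.75,0,-0.08],[-1.1,0,-0.1],[-1.51,0,-0.12]],"turn":[0,0,0,0,0]}' 15
python3 - <<'E'
from h import *
go()
im=capture("scene");cv2.imwrite("pics/s3.png",cv2.resize(im[120:320,200:400,::-1],None,fx=3,fy=3))
E
```

```text
time: 3.8
tool_pos: [0.4511, -0.1789, 0.1356]
eef_rot: [0.645, 0.764, 0.0, -0.0]
contact_force: [-1.8, -0.0, -0.7]
width: 0.186
t 3.8 tcp [ 0.4511 -0.1789  0.1356] tooly 9.7 tilt [-0.e+00  2.e-04 -1.e+00] F [-1.8 -0.  -0.7] w 0.186
```

View pics/s3.png

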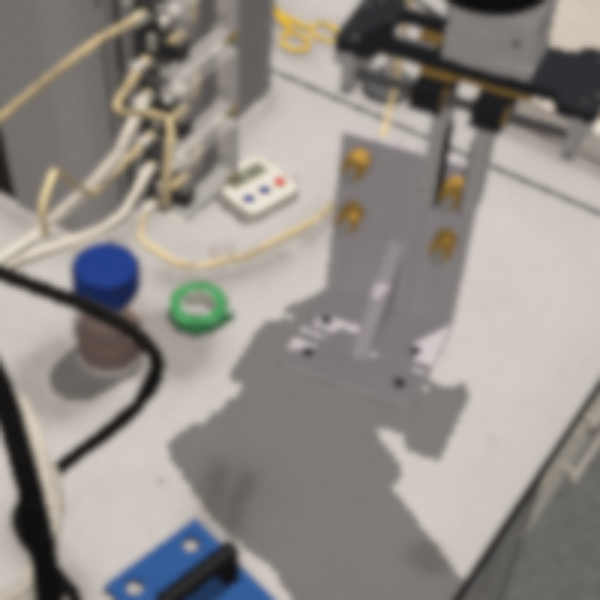

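```bash
python3 -m creep '{"claw":[0.9,0.9,0.9,0.9,0.9],"delta_pos":[[-0.75,0,0.0],[-1.51,0,0.03],[-2.26,0,0.1],[-2.8,0,0.18],[-3.01,0,0.21]],"turn":[0,0,0,0,0]}' 15
python3 - <<'E'
from h import *
go()
im=capture("scene");cv2.imwrite("pics/s4.png",cv2.resize(im[120:320,200:400,::-1],None,fx=3,fy=3))
E
```

```text
time: 4.35
tool_pos: [0.4562, -0.209, 0.1335]
eef_rot: [0.645, 0.764, 0.0, 0.0]
contact_force: [-1.2, 0.8, 0.5]
width: 0.183
t 4.35 tcp [ 0.4562 -0.209   0.1335] tooly 9.66 tilt [ 1.e-04  1.e-04 -1.e+00] F [-1.2  0.8  0.5] w 0.183
```

View pics/s4.png

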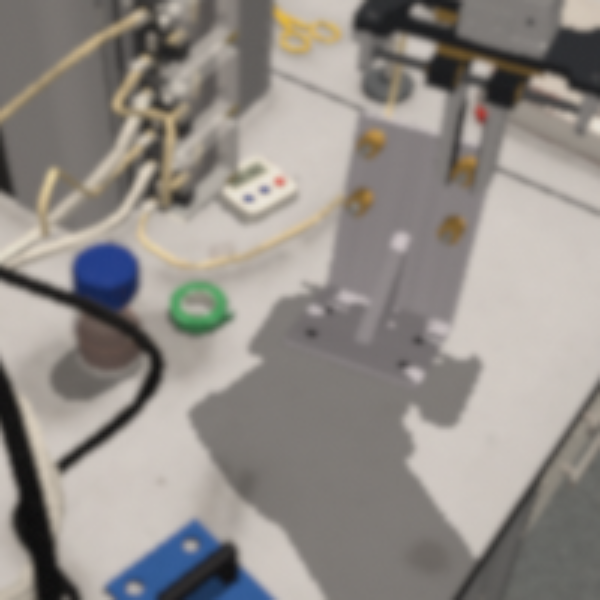

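```bash
python3 -m creep '{"claw":[0.9,0.9,0.9,0.9,0.9],"delta_pos":[[-0.74,0,0.15],[-1.47,0,0.34],[-2.19,0,0.57],[-2.9,0,0.84],[-3.59,0,1.14]],"turn":[0,0,0,0,0]}' 15
python3 - <<'E'
from h import *
go()
im=capture("scene");cv2.imwrite("pics/s5.png",cv2.resize(im[120:320,200:400,::-1],None,fx=3,fy=3))
E
```

```text
time: 4.9
tool_pos: [0.4625, -0.2444, 0.1221]
eef_rot: [0.645, 0.764, 0.0, 0.0]
contact_force: [0.8, -0.8, 1.4]
width: 0.189
t 4.9 tcp [ 0.4625 -0.2444  0.1221] tooly 9.69 tilt [ 5.e-04 -2.e-04 -1.e+00] F [ 0.8 -0.8  1.4] w 0.189
```

View pics/s5.png

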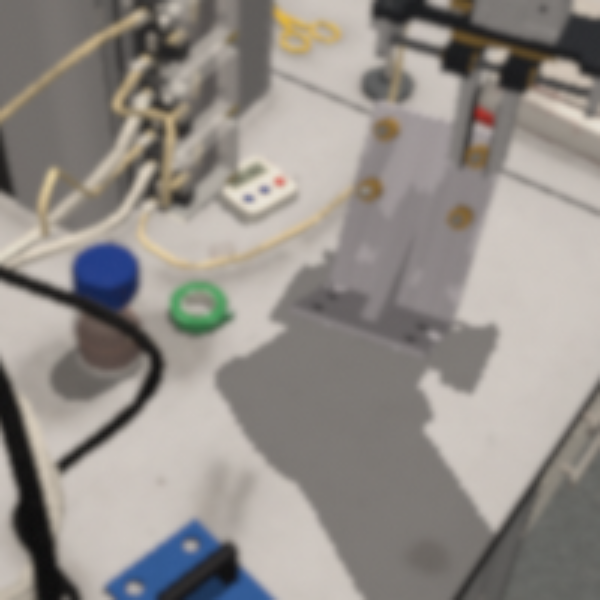

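```bash
python3 - <<'E'
from h import *
c=get_calibration("top")
for p in [(348,204),(370,210),(400,211),(420,207),(435,250)]: print(p,onz(c,p,0.003).round(3))
print(proj(c,[[.571,-.328,.006],[.463,-.346,.006]]))
E
```

```text
(348, 204) [ 0.6   -0.207  0.003]
(370, 210) [ 0.589 -0.254  0.003]
(400, 211) [ 0.589 -0.318  0.003]
(420, 207) [ 0.6   -0.361  0.003]
(435, 250) [ 0.509 -0.391  0.003]
[[405.03717267 219.34273679]
 [414.42596927 270.80826651]]
```

```bash
python3 -m creep '{"claw":[0.9,0.9,0.9,0.9,0.9],"delta_pos":[[-0.68,0,0.34],[-1.33,0,0.71],[-1.97,0,1.11],[-2.59,0,1.55],[-3.18,0,2.03]],"turn":[0,0,0,0,0]}' 15
python3 - <<'E'
from h import *
go()
im=capture("scene");cv2.imwrite("pics/s6.png",cv2.resize(im[120:320,200:400,::-1],None,fx=3,fy=3))
E
```

```text
time: 5.45
tool_pos: [0.4675, -0.2754, 0.1014]
eef_rot: [0.645, 0.764, 0.0, -0.0]
contact_force: [1.1, 0.1, 0.9]
width: 0.186
t 5.45 tcp [ 0.4675 -0.2754  0.1014] tooly 9.7 tilt [-2.e-04  2.e-04 -1.e+00] F [1.1 0.1 0.9] w 0.186
```

View pics/s6.png

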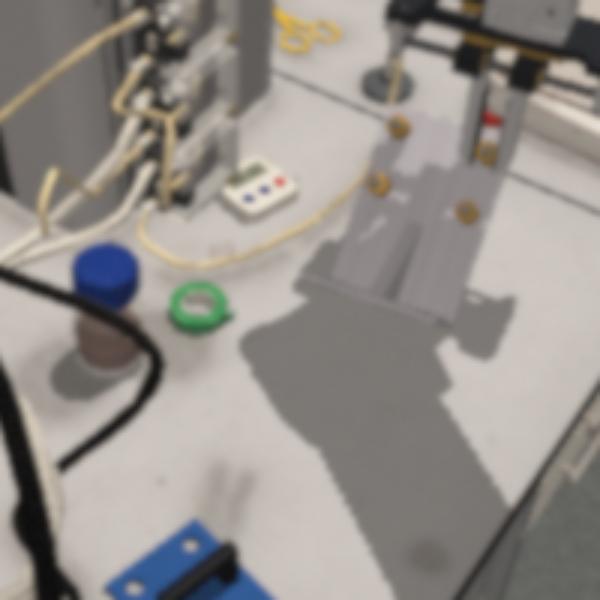

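```bash
python3 -m creep '{"claw":[0.9,0.9,0.9,0.9,0.9],"delta_pos":[[-0.56,0,0.5],[-1.1,0,1.03],[-1.61,0,1.58],[-2.09,0,2.17],[-2.54,0,2.78]],"turn":[0,0,0,0,0]}' 15
python3 - <<'E'
from h import *
go()
im=capture("scene");cv2.imwrite("pics/s7.png",cv2.resize(im[120:320,200:400,::-1],None,fx=3,fy=3))
E
```

```text
time: 6.0
tool_pos: [0.4718, -0.3003, 0.0735]
eef_rot: [0.645, 0.764, 0.0, -0.0]
contact_force: [-0.1, -0.2, 0.1]
width: 0.185
t 6.0 tcp [ 0.4718 -0.3003  0.0735] tooly 9.7 tilt [-2.e-04  2.e-04 -1.e+00] F [-0.1 -0.2  0.1] w 0.185
```

View pics/s7.png

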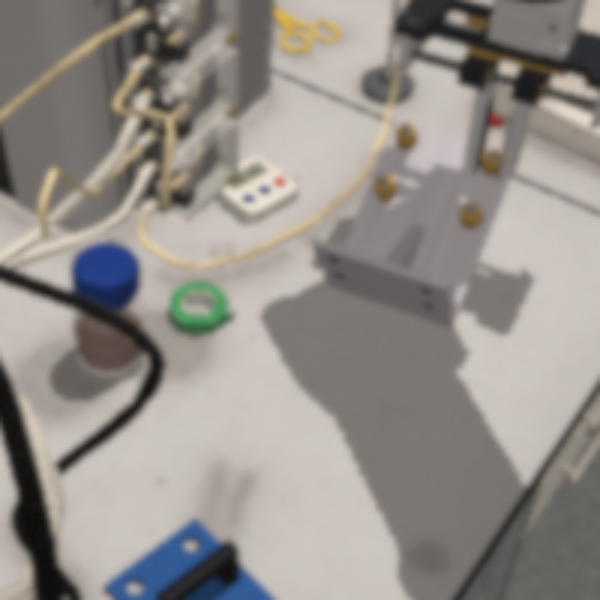

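```bash
python3 -m creep '{"claw":[0.9,0.9,0.9,0.9,0.9],"delta_pos":[[-0.42,0,0.63],[-0.8,0,1.28],[-1.15,0,1.95],[-1.47,0,2.64],[-1.74,0,3.34]],"turn":[0,0,0,0,0]}' 15
python3 - <<'E'
from h import *
go()
im=capture("scene");cv2.imwrite("pics/s8.png",cv2.resize(im[120:320,200:400,::-1],None,fx=3,fy=3))
E
```

```text
time: 6.55
tool_pos: [0.4748, -0.3174, 0.04]
eef_rot: [0.645, 0.764, 0.0, -0.0]
contact_force: [-0.6, -0.7, -0.6]
width: 0.19
t 6.55 tcp [ 0.4748 -0.3174  0.04  ] tooly 9.7 tilt [ 0.e+00  1.e-04 -1.e+00] F [-0.6 -0.7 -0.6] w 0.19
```

View pics/s8.png

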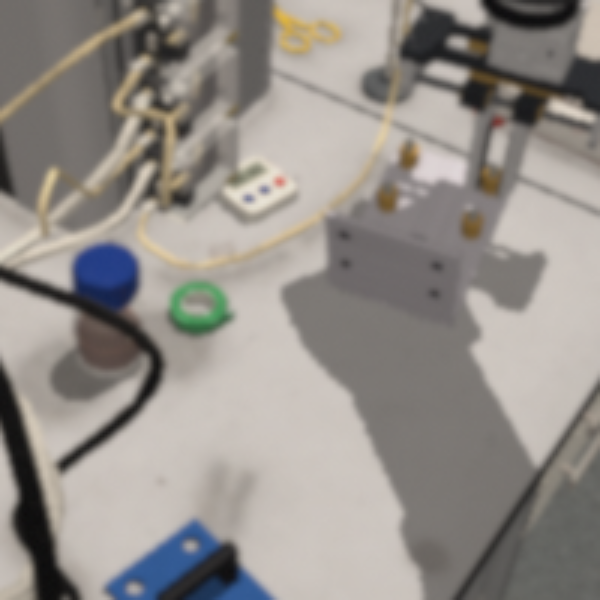

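```bash
python3 -m creep '{"claw":[0.9,0.9,0.9,0.9,0.9],"delta_pos":[[-0.17,0,0.5],[-0.31,0,0.95],[-0.44,0,1.4],[-0.53,0,1.8],[-0.61,0,2.18]],"turn":[0,0,0,0,0]}' 15
python3 - <<'E'
from h import *
go()
E
python3 -m creep '{"claw":[0.9,0.9,0.9,0.9,0.9],"delta_pos":[[-0.04,0,0.25],[-0.08,0,0.45],[-0.1,0,0.6],[-0.12,0,0.75],[-0.12,0,0.75]],"turn":[0,0,0,0,0]}' 15
python3 - <<'E'
from h import *
go()
im=capture("scene");cv2.imwrite("pics/s9.png",cv2.resize(im[120:320,200:400,::-1],None,fx=3,fy=3))
E
```

```text
time: 7.1
tool_pos: [0.4758, -0.3232, 0.0186]
eef_rot: [0.645, 0.764, 0.0, -0.0]
contact_force: [-0.3, -0.1, -0.6]
width: 0.184
t 7.1 tcp [ 0.4758 -0.3232  0.0186] tooly 9.71 tilt [-0.  0. -1.] F [-0.3 -0.1 -0.6] w 0.184
time: 7.6
tool_pos: [0.476, -0.3243, 0.0113]
eef_rot: [0.645, 0.764, 0.0, 0.0]
contact_force: [-0.9, -0.9, -1.1]
width: 0.187
t 7.6 tcp [ 0.476  -0.3243  0.0113] tooly 9.71 tilt [ 0.  0. -1.] F [-0.9 -0.9 -1.1] w 0.187
```

View pics/s9.png

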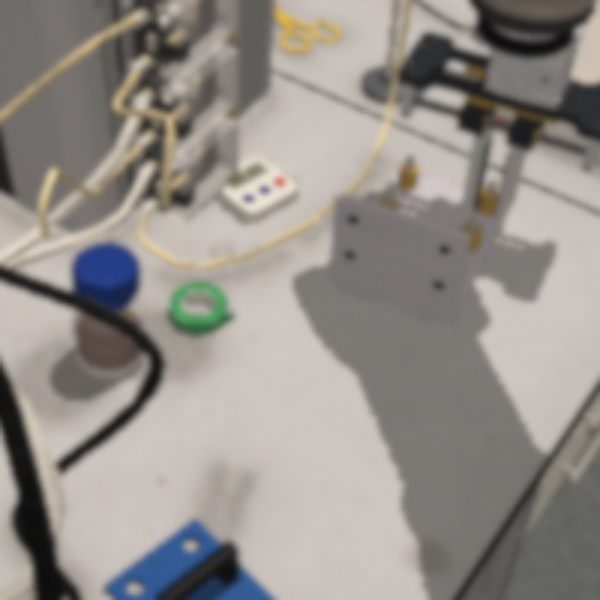

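```bash
python3 -m creep '{"claw":[0.9,0.9,0.9,0.9,0.9],"delta_pos":[[0,0,0.05],[0,0,0.1],[0,0,0.1],[0,0,0.1],[0,0,0.1]],"turn":[0,0,0,0,0]}' 15
python3 - <<'E'
from h import *
go()
E
python3 -m creep '{"claw":[0.9,0.9,0.9,0.9,0.9],"delta_pos":[[0,0,0.05],[0,0,0.1],[0,0,0.1],[0,0,0.1],[0,0,0.1]],"turn":[0,0,0,0,0]}' 15
python3 - <<'E'
from h import *
go()
im=capture("top");cv2.imwrite("pics/t9.png",cv2.resize(im[150:310,260:460,::-1],None,fx=3.5,fy=3.5))
E
```

```text
time: 8.15
tool_pos: [0.476, -0.3244, 0.0105]
eef_rot: [0.645, 0.764, -0.0, 0.0]
contact_force: [0.3, -1.8, -1.3]
width: 0.184
t 8.15 tcp [ 0.476  -0.3244  0.0105] tooly 9.7 tilt [ 1.e-04 -1.e-04 -1.e+00] F [ 0.3 -1.8 -1.3] w 0.184
time: 8.65
tool_pos: [0.476, -0.3244, 0.0096]
eef_rot: [0.645, 0.764, 0.0, 0.0]
contact_force: [-1.4, -1.0, 5.5]
width: 0.182
t 8.65 tcp [ 0.476  -0.3244  0.0096] tooly 9.7 tilt [ 1.e-04 -1.e-04 -1.e+00] F [-1.4 -1.   5.5] w 0.182
```

View pics/t9.png

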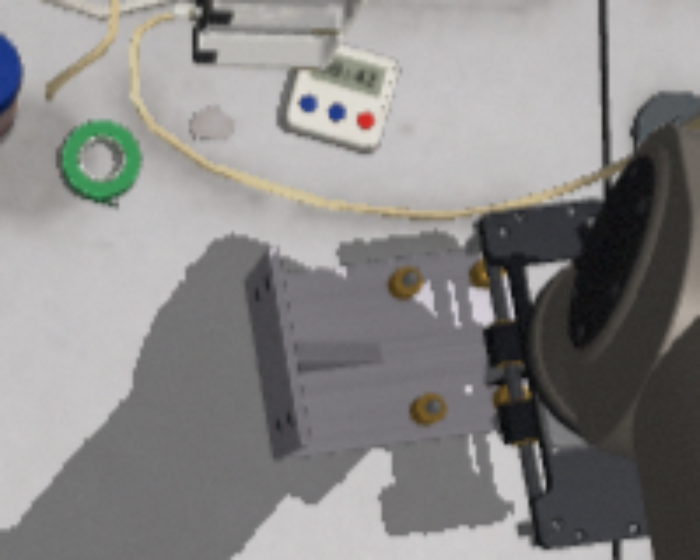

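```bash
python3 -m creep '{"claw":[0.75,0.65,0.6,0.6,0.6],"delta_pos":[[0,0,-0.05],[0,0,-0.05],[0,0,-0.05],[0,0,-0.05],[0,0,-0.05]],"turn":[0,0,0,0,0]}' 15
python3 -m creep '{"claw":[0.6,0.6,0.6,0.6,0.6],"delta_pos":[[0,0,-1],[0,0,-3],[0,0,-6],[0,0,-10.5],[0,0,-15.5]],"turn":[0,0,0,0,0]}'
python3 - <<'E'
from h import *
go((0.44,-0.26,0.33),9.65)
E
```

```text
time: 9.2
tool_pos: [0.476, -0.3242, 0.0098]
eef_rot: [0.645, 0.764, 0.0, -0.0]
contact_force: [0.5, -0.0, 0.5]
width: 0.399
time: 9.7
tool_pos: [0.4753, -0.3237, 0.1665]
eef_rot: [0.645, 0.764, 0.0, -0.001]
contact_force: [1.4, -0.4, 0.6]
width: 0.399
t 9.7 tcp [ 0.4753 -0.3237  0.1665] tooly 9.72 tilt [-0.0011  0.0011 -1.    ] F [ 1.4 -0.4  0.6] w 0.399
delta cm [  6.9   -2.41 -16.34]
turn 0.07
```

```bash
python3 - <<'E'
from h import *
go((0.507,-0.285,0.29),9.65)
E
python3 -m creep '{"claw":[0.4,0.2,0,0,0],"delta_pos":[[1,1.0,-4],[2,2.5,-9],[4,3.7,-12.3],[4.3,3.7,-12.3],[4.3,3.7,-12.3]],"turn":[0,0,0,0,0]}'
python3 - <<'E'
from h import *
import pickle
go()
c=get_calibration("wrist");im=capture("wrist");cv2.imwrite("pics/w10.png",im[:,:,::-1]);pickle.dump(c,open("w10.pkl","wb"))
im=capture("top");cv2.imwrite("pics/t10.png",im[:,:,::-1])
E
```

```text
t 9.7 tcp [ 0.4753 -0.3237  0.1665] tooly 9.72 tilt [-0.0011  0.0011 -1.    ] F [ 1.4 -0.4  0.6] w 0.399
delta cm [  3.3    3.77 -12.35]
turn 0.07
time: 10.2
tool_pos: [0.5054, -0.275, 0.289]
eef_rot: [0.644, 0.765, 0.0, 0.001]
contact_force: [-0.5, 0.1, -0.3]
width: 0.789
t 10.2 tcp [ 0.5054 -0.275   0.289 ] tooly 9.79 tilt [ 1.5e-03 -9.0e-04 -1.0e+00] F [-0.5  0.1 -0.3] w 0.789
```

View pics/w10.png

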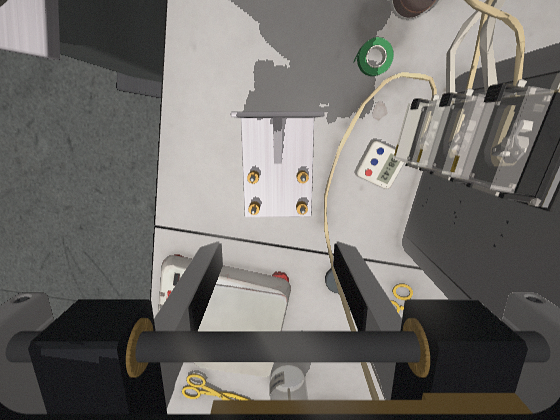

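View pics/t10.png

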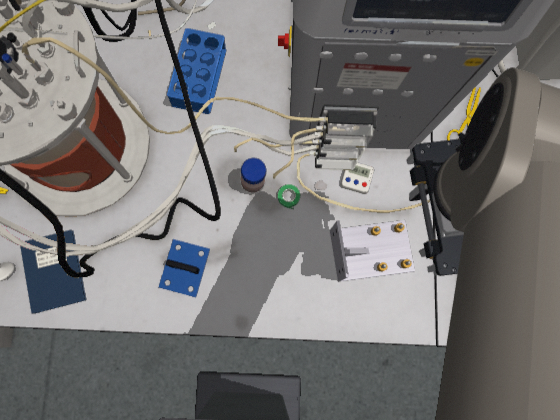

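```bash
python3 - <<'E'
from h import *
im=cv2.imread("pics/w10.png")[100:225,225:335]; cv2.imwrite("pics/w10z.png",cv2.resize(im,None,fx=4.8,fy=4.8,interpolation=cv2.INTER_CUBIC))
im=cv2.imread("pics/t10.png")[205:295,325:425]; cv2.imwrite("pics/t10z.png",cv2.resize(im,None,fx=6,fy=6,interpolation=cv2.INTER_CUBIC))
E
```

```text
(no output)
```

View pics/w10z.png

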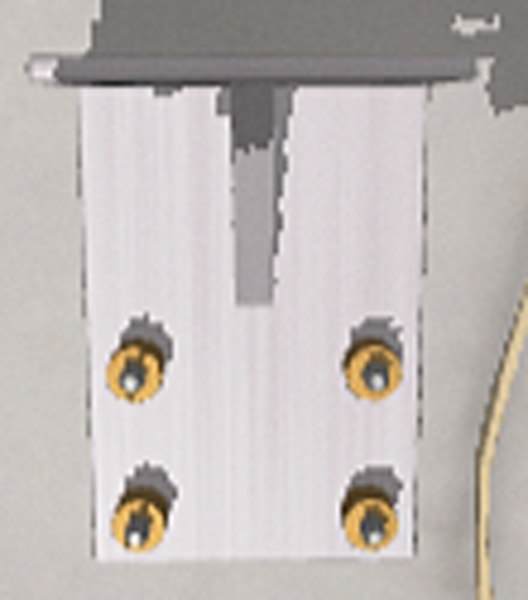

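View pics/t10z.png

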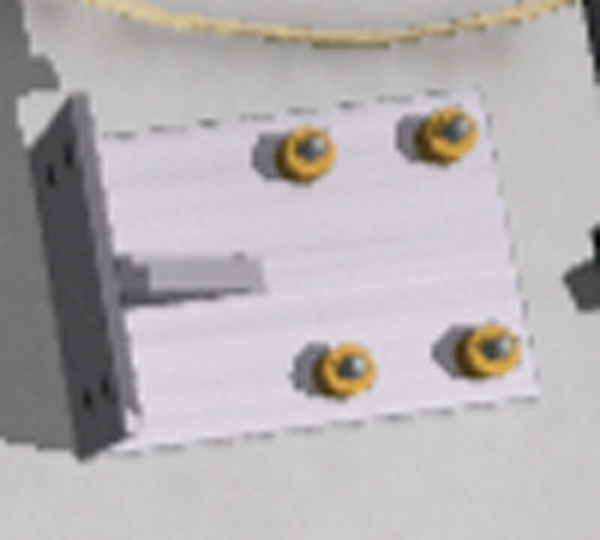

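```bash
python3 - <<'E'
from h import *
import pickle
c=pickle.load(open("w10.pkl","rb"));t=get_calibration("top")
def rep(n,c,pts,x0,y0,f,h=.026):
    P=np.array([onz(c,(x0+(u+.5)/f-.5,y0+(v+.5)/f-.5),h) for u,v in pts]);a,b,d,e=P # inner front, inner rear, outer front, outer rear
    an=lambda q:np.degrees(np.arctan2(q[1],q[0]))
    print(n,"ctr",P.mean(0).round(4),"widths",[round(np.linalg.norm(q)*1000,1) for q in (b-a,e-d,a-d,b-e)],"ang y",an(b-a).round(2),an(e-d).round(2),"x-90",(an(a-d)-90).round(2),(an(b-e)-90).round(2))
rep("wrist",c,[(135,371),(374,368),(139,522),(371,523)],225,100,4.8)
rep("top",t,[(346,370),(307,153),(490,349),(446,135)],325,205,6)
E
```

```text
wrist ctr [ 0.5104 -0.294   0.026 ] widths [np.float64(75.4), np.float64(75.6), np.float64(49.6), np.float64(50.9)] ang y 10.48 9.49 x-90 9.88 10.07
top ctr [ 0.5087 -0.2925  0.026 ] widths [np.float64(75.4), np.float64(74.7), np.float64(49.9), np.float64(48.7)] ang y 10.03 10.92 x-90 10.76 9.98
```

```bash
python3 - <<'E'
from h import *
import pickle
t=get_calibration("top");s=get_calibration("scene");w=pickle.load(open("w1.pkl","rb"))
print(tri([ray(t,(217,217)),ray(s,(250,238))]))
print(tri([ray(t,(217,217)),ray(w,(360,40))]))
print(onz(t,(217,217),0.01))
print(tri([ray(t,(180,203)),ray(s,(212,292))]))
go((0.44,0.10,0.29),-12.3)
E
```

```text
(array([0.53610046, 0.05895029, 0.13088114]), [np.float64(0.002877365744381109), np.float64(0.0028773657443810553)])
(array([0.53730191, 0.05936428, 0.11250504]), [np.float64(0.00016045769198889717), np.float64(0.00016045769198890026)])
[0.55752319 0.06924971 0.01      ]
(array([0.58175867, 0.1480568 , 0.00943702]), [np.float64(0.0028689666090737235), np.float64(0.002868966609073564)])
t 10.3 tcp [ 0.5043 -0.276   0.2871] tooly 9.68 tilt [-1.4e-03  3.0e-04 -1.0e+00] F [-0.8 -0.5 -0.3] w 0.874
delta cm [ 3.815e+01 -1.000e-02 -2.700e-01]
turn 21.98
```

```bash
python3 - <<'E'
from h import *
t=get_calibration("top");s=get_calibration("scene")
im=cv2.imread("pics/scene0.png")
for p,col in [((210,190),(0,0,255)),((203,150),(0,255,0)),((190,100),(255,0,255)),((175,50),(0,255,255)),((195,209),(255,255,0))]:
    o,d=ray(t,p)
    pts=np.array([o+d*(h-o[2])/d[2] for h in np.arange(0,.7,.05)])
    for h,q in zip(np.arange(0,.7,.05),proj(s,pts)):
        cv2.circle(im,tuple(int(v) for v in q),2,col,-1)
        if abs(h*10-round(h*10))<1e-6 and round(h*10)%2==0: cv2.putText(im,f"{h:.1f}",(int(q[0])+3,int(q[1])),0,.3,col,1)
cv2.imwrite("pics/cab.png",cv2.resize(im[60:420,0:340],None,fx=1.65,fy=1.65))
E
```

```text
(no output)
```

View pics/cab.png

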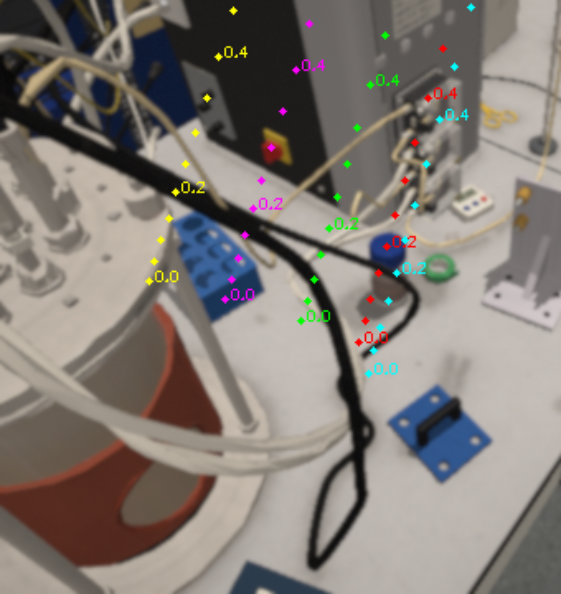

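```bash
python3 -m creep '{"claw":[0.3,0.3,0.3,0.3,0.3],"delta_pos":[[4,0,0],[8.5,0,0],[13.5,0,0],[18.5,0,0],[23.5,0,0]],"turn":[4,8,13,17.5,22]}'
python3 - <<'E'
from h import *
go((0.44,0.11,0.29),-12.3)
E
```

```text
time: 10.8
tool_pos: [0.4642, -0.0431, 0.2868]
eef_rot: [0.78, 0.625, -0.001, -0.001]
contact_force: [1.5, 1.0, 0.4]
width: 0.702
t 10.8 tcp [ 0.4642 -0.0431  0.2868] tooly -12.57 tilt [-1.9e-03  2.0e-04 -1.0e+00] F [1.5 1.  0.4] w 0.702
delta cm [14.42 -5.69 -0.31]
turn -0.27
```

```bash
python3 -m creep '{"claw":[0.3,0.3,0.3,0.3,0.3],"delta_pos":[[4,-2,0],[8.5,-4,0],[13,-5.7,0],[14.4,-5.7,0],[14.4,-5.7,0]],"turn":[0,0,0,0,0]}'
python3 - <<'E'
from h import *
import pickle
go()
c=get_calibration("wrist");im=capture("wrist");cv2.imwrite("pics/w11.png",im[:,:,::-1]);pickle.dump(c,open("w11.pkl","wb"))
E
```

```text
time: 11.3
tool_pos: [0.44, 0.1101, 0.2871]
eef_rot: [0.778, 0.628, -0.0, -0.001]
contact_force: [0.4, -0.1, -0.3]
width: 0.701
t 11.3 tcp [0.44   0.1101 0.2871] tooly -12.14 tilt [-1.5e-03  3.0e-04 -1.0e+00] F [ 0.4 -0.1 -0.3] w 0.701
```

View pics/w11.png

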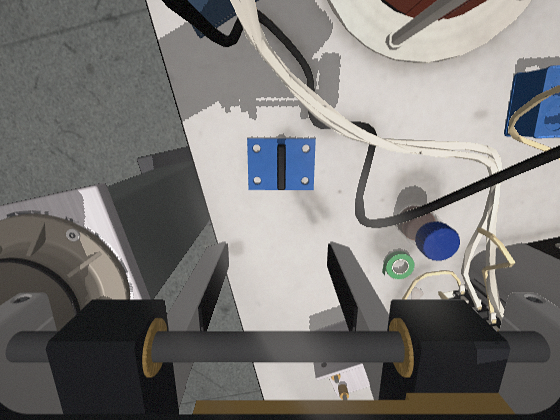

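```bash
python3 - <<'E'
from h import *
im=cv2.imread("pics/w11.png")[125:200,235:330]; cv2.imwrite("pics/w11z.png",cv2.resize(im,None,fx=7,fy=7,interpolation=cv2.INTER_CUBIC))
E
```

```text
(no output)
```

View pics/w11z.png

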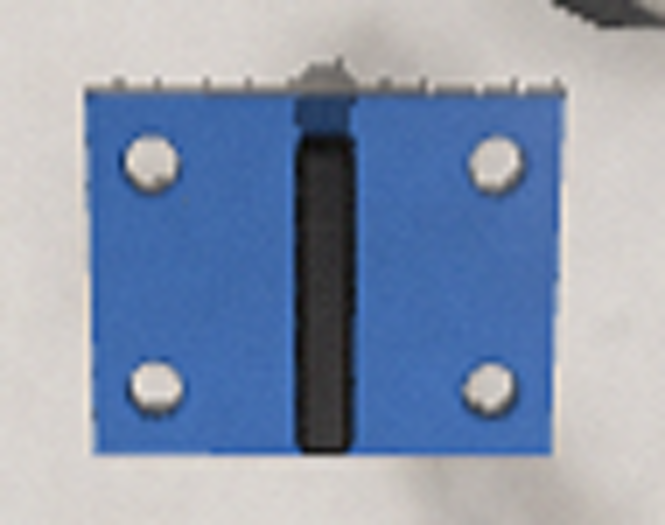

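```bash
python3 - <<'E'
from h import *
import pickle
c=pickle.load(open("w11.pkl","rb"))
f=lambda u,v,h:onz(c,(235+(u+.5)/7-.5,125+(v+.5)/7-.5),h)
P=np.array([f(*p,.006) for p in [(152,163),(497,164),(156,387),(490,388)]]);a,b,d,e=P
an=lambda q:np.degrees(np.arctan2(q[1],q[0])).round(2)
print(P.mean(0),[round(np.linalg.norm(q)*1e3,1) for q in (b-a,e-d,a-d,b-e)],an(b-a),an(e-d),an(a-d)-90,an(b-e)-90)
A,B=f(325,140,.046),f(326,450,.046);print(A,B,(A+B)/2,np.linalg.norm(A-B),an(A-B)-90)
m=(P.mean(0)[:2]+((A+B)/2)[:2])/2
go((*m,.10),-12.0)
E
```

```text
[0.45029565 0.13098258 0.006     ] [np.float64(75.5), np.float64(75.4), np.float64(49.6), np.float64(49.6)] -12.32 -12.32 -12.310000000000002 -12.420000000000002
[0.45697043 0.16296783 0.046     ] [0.44409568 0.10121488 0.046     ] [0.45053305 0.13209136 0.046     ] 0.06308079326610608 -11.780000000000001
t 11.35 tcp [0.4402 0.1084 0.287 ] tooly -12.25 tilt [-1.8e-03  1.0e-04 -1.0e+00] F [ 1.  -0.2 -0.6] w 0.696
delta cm [ 2.48  0.54 18.7 ]
turn -0.25
```

```bash
python3 -m creep '{"claw":[0.5,0.55,0.55,0.55,0.55],"delta_pos":[[1,0.3,2],[2.5,0.5,6],[2.5,0.5,11],[2.5,0.5,16],[2.5,0.5,18.7]],"turn":[0,0,0,0,0]}'
python3 - <<'E'
from h import *
go((.4504,.1313,.02),-12.3)
E
python3 -m creep '{"claw":[0.55,0.55,0.55,0.55,0.55],"delta_pos":[[0,0,0],[0,0,1],[0,0,2],[0,0,3],[0,0,4]],"turn":[0,0,0,0,0]}'
python3 - <<'E'
from h import *
import pickle
go((.4504,.1313,.02),-12.3)
im=capture("scene");cv2.imwrite("pics/s12.png",cv2.resize(im[120:420,120:400,::-1],None,fx=2,fy=2))
im=capture("wrist");cv2.imwrite("pics/w12.png",im[:,:,::-1])
E
```

```text
time: 11.85
tool_pos: [0.4488, 0.1294, 0.0968]
eef_rot: [0.779, 0.626, -0.002, -0.001]
contact_force: [-0.5, 0.3, 0.8]
width: 0.451
t 11.85 tcp [0.4488 0.1294 0.0968] tooly -12.42 tilt [-0.005  -0.0012 -1.    ] F [-0.5  0.3  0.8] w 0.451
delta cm [0.24 0.16 7.68]
turn -0.12
time: 12.35
tool_pos: [0.4513, 0.132, 0.0608]
eef_rot: [0.779, 0.627, 0.001, 0.0]
contact_force: [0.3, 0.0, -0.2]
width: 0.452
t 12.35 tcp [0.4513 0.132  0.0608] tooly -12.32 tilt [ 1.4e-03  1.0e-04 -1.0e+00] F [ 0.3  0.  -0.2] w 0.452
delta cm [-0.09 -0.07  4.08]
turn -0.02
```

View pics/s12.png

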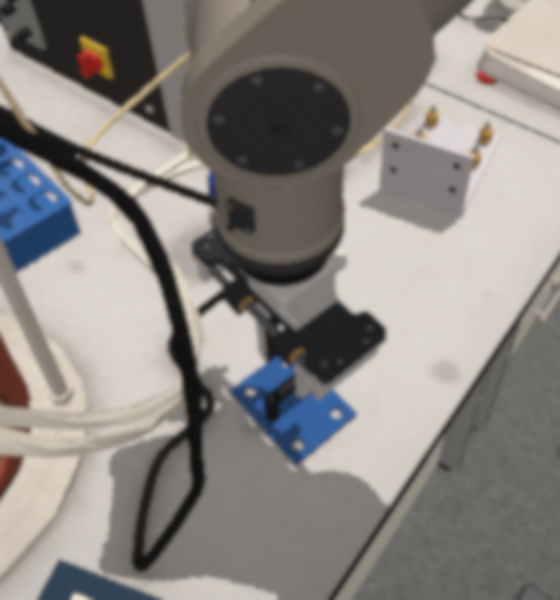

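View pics/w12.png

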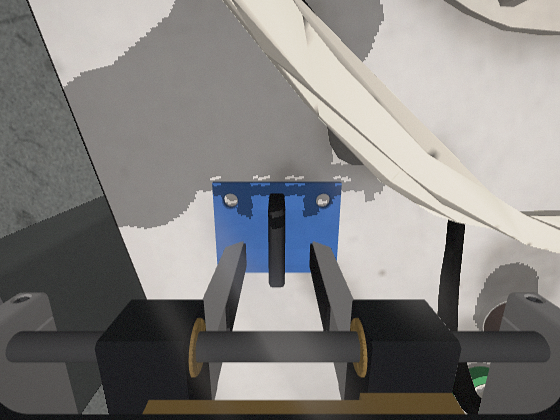

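```bash
python3 - <<'E'
from h import *
import pickle
w=get_calibration("wrist");a=pickle.load(open("w11.pkl","rb"));t=get_calibration("top")
for p in [(330,80),(400,165),(280,20)]:
    o,d=ray(w,p)
    for h in (0,.03,.06,.09,.12,.15):
        P=o+d*(h-o[2])/d[2]; print(p,h,P.round(3),proj(a,P).round(0)[0],proj(t,P).round(0)[0])
E
```

```text
(330, 80) 0 [0.514 0.236 0.   ] [308.  84.] [137. 235.]
(330, 80) 0.03 [0.508 0.233 0.03 ] [307.  84.] [135. 235.]
(330, 80) 0.06 [0.503 0.231 0.06 ] [305.  85.] [132. 235.]
(330, 80) 0.09 [0.497 0.228 0.09 ] [303.  85.] [130. 236.]
(330, 80) 0.12 [0.492 0.225 0.12 ] [301.  85.] [127. 236.]
(330, 80) 0.15 [0.486 0.223 0.15 ] [298.  86.] [124. 237.]
(400, 165) 0 [0.559 0.161 0.   ] [346. 129.] [174. 215.]
(400, 165) 0.03 [0.548 0.168 0.03 ] [342. 127.] [168. 218.]
(400, 165) 0.06 [0.536 0.175 0.06 ] [338. 124.] [162. 220.]
(400, 165) 0.09 [0.525 0.181 0.09 ] [333. 120.] [155. 223.]
(400, 165) 0.12 [0.514 0.188 0.12 ] [327. 116.] [148. 225.]
(400, 165) 0.15 [0.503 0.195 0.15 ] [319. 111.] [140. 228.]
(280, 20) 0 [0.486 0.282 0.   ] [283.  54.] [114. 247.]
(280, 20) 0.03 [0.484 0.274 0.03 ] [283.  57.] [114. 246.]
(280, 20) 0.06 [0.482 0.265 0.06 ] [283.  59.] [114. 245.]
(280, 20) 0.09 [0.48  0.257 0.09 ] [284.  62.] [114. 244.]
(280, 20) 0.12 [0.478 0.248 0.12 ] [284.  66.] [114. 243.]
(280, 20) 0.15 [0.476 0.24  0.15 ] [284.  70.] [114. 242.]
```

```bash
python3 - <<'E'
from h import *
import pickle
w=get_calibration("wrist");a=pickle.load(open("w11.pkl","rb"));t=get_calibration("top")
ims={"w":cv2.imread("pics/w12.png"),"a":cv2.imread("pics/w11.png"),"t":cv2.imread("pics/top0.png")}
cols=[(0,0,255),(0,200,0),(255,0,255)]
S={"a":((250,40,150,150),5),"t":((90,170,150,110),5)}
out={k:cv2.resize(ims[k][y:y+h,x:x+ww],None,fx=f,fy=f,interpolation=cv2.INTER_CUBIC) for k,((x,y,ww,h),f) in S.items()}
for p,c in zip([(345,140),(390,188),(455,221)],cols):
    cv2.circle(ims["w"],p,2,c,-1)
    o,d=ray(w,p)
    for h in np.arange(0,.16,.02):
        P=o+d*(h-o[2])/d[2]
        for k,cc in (("a",a),("t",t)):
            q=proj(cc,P)[0]; (x,y,_,_),f=S[k]; q=(q-[x,y]+.5)*f
            cv2.circle(out[k],tuple(int(v) for v in q),4 if round(h*100)==10 else 2,c,-1)
cv2.imwrite("pics/ca.png",out["a"]);cv2.imwrite("pics/ct.png",out["t"]);cv2.imwrite("pics/cw.png",ims["w"])
E
```

```text
(no output)
```

View pics/ca.png

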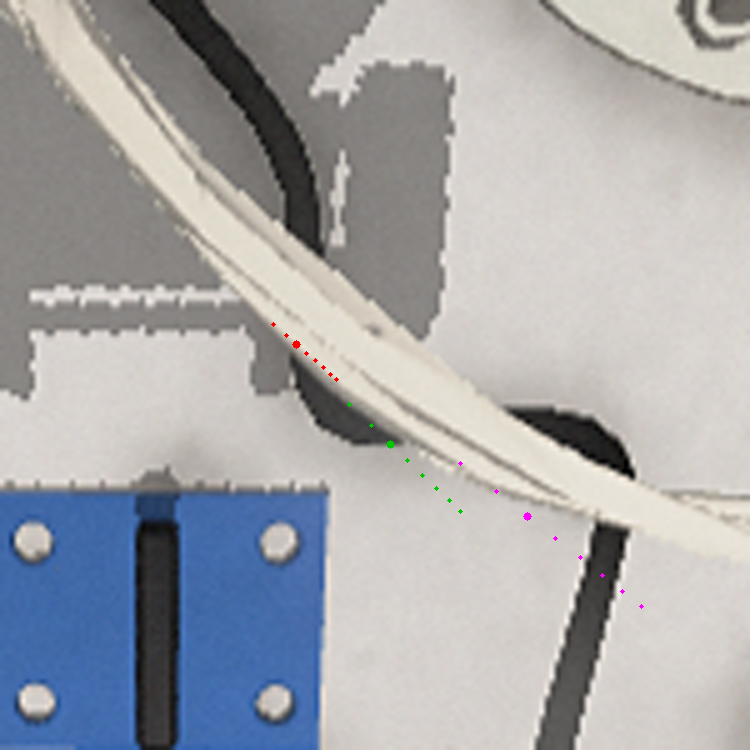

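View pics/ct.png

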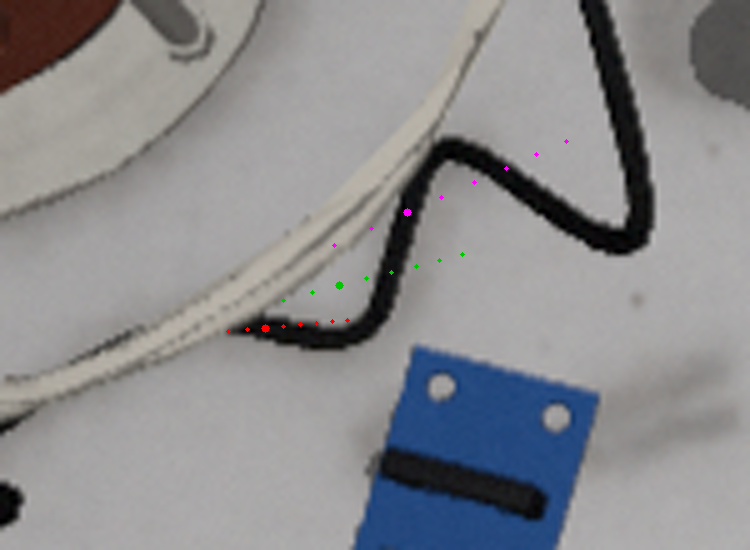

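View pics/cw.png

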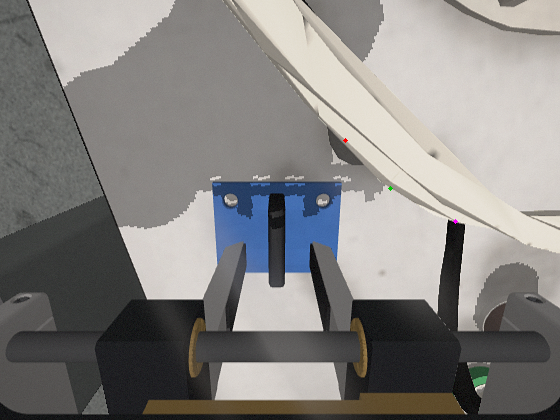

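```bash
python3 - <<'E'
from h import *
w=get_calibration("wrist")
s=read_state();Rt=R.from_quat(s["eef_rot"]).as_matrix()
for p in [(285,60),(345,140),(390,188),(455,221),(520,243)]:
    for h in (.12,.14):
        P=onz(w,p,h); print(p,h,P.round(3),"tool",(Rt.T@(P-s["tool_pos"])*100).round(1))
E
```

```text
(285, 60) 0.12 [0.477 0.235 0.12 ] tool [10.7  0.4 -6. ]
(285, 60) 0.14 [0.475 0.232 0.14 ] tool [10.3  0.3 -8. ]
(345, 140) 0.12 [0.494 0.203 0.12 ] tool [ 7.8  2.7 -6. ]
(345, 140) 0.14 [0.49  0.205 0.14 ] tool [ 7.9  2.3 -8. ]
(390, 188) 0.12 [0.509 0.18  0.12 ] tool [ 5.9  4.7 -6. ]
(390, 188) 0.14 [0.502 0.185 0.14 ] tool [ 6.3  3.9 -8. ]
(455, 221) 0.12 [0.534 0.159 0.12 ] tool [ 4.5  7.6 -6. ]
(455, 221) 0.14 [0.523 0.169 0.14 ] tool [ 5.1  6.4 -8. ]
(520, 243) 0.12 [0.562 0.143 0.12 ] tool [ 3.5 10.6 -6. ]
(520, 243) 0.14 [0.546 0.155 0.14 ] tool [ 4.3  8.9 -8. ]
```

```bash
python3 -m creep '{"claw":[0.55,0.55,0.55,0.55,0.55],"delta_pos":[[-0.4,0,0],[-0.4,0,1],[-0.4,0,2],[-0.4,0,3],[-0.4,0,4.1]],"turn":[0,0,0,0,0]}'
python3 - <<'E'
from h import *
go((.4504,.1313,.02),-12.3)
E
python3 -m creep '{"claw":[0.55,0.7,0.85,0.95,0.95],"delta_pos":[[0,0,0],[0,0,0],[0,0,0],[0,0,0],[0,0,0]],"turn":[0,0,0,0,0]}' 35
python3 - <<'E'
from h import *
go((.4504,.1313,.02),-12.3)
E
```

```text
time: 12.95
tool_pos: [0.4498, 0.1283, 0.0189]
eef_rot: [0.779, 0.627, -0.0, -0.0]
contact_force: [-0.1, -0.0, 0.9]
width: 0.451
t 12.95 tcp [0.4498 0.1283 0.0189] tooly -12.29 tilt [-2.e-04  1.e-04 -1.e+00] F [-0.1 -0.   0.9] w 0.451
delta cm [ 0.31 -0.   -0.11]
turn 0.01
time: 13.45
tool_pos: [0.4501, 0.1283, 0.0202]
eef_rot: [0.779, 0.627, 0.0, 0.0]
contact_force: [-1.0, 0.5, 0.6]
width: 0.146
t 13.45 tcp [0.4501 0.1283 0.0202] tooly -12.3 tilt [ 5.e-04  1.e-04 -1.e+00] F [-1.   0.5  0.6] w 0.146
delta cm [ 0.3  -0.03  0.02]
turn -0.0
```

```bash
python3 -m creep '{"claw":[0.95,0.95,0.95,0.95,0.95],"delta_pos":[[0,0,0],[0,0,0],[0,0,0],[0,0,-0.5],[0,0,-1]],"turn":[0,0,0,0,0]}' 35
python3 - <<'E'
from h import *
go()
E
python3 -m creep '{"claw":[0.95,0.95,0.95,0.95,0.95],"delta_pos":[[0,0,-2],[0,0,-5],[0,0,-9],[0,0,-14],[0,0,-18]],"turn":[0,0,0,0,0]}' 35
python3 - <<'E'
from h import *
go()
im=capture("wrist");cv2.imwrite("pics/w13.png",im[:,:,::-1])
E
```

```text
time: 13.95
tool_pos: [0.4497, 0.1282, 0.0302]
eef_rot: [0.779, 0.627, -0.0, -0.0]
contact_force: [-0.2, 0.5, -2.0]
width: 0.124
t 13.95 tcp [0.4497 0.1282 0.0302] tooly -12.29 tilt [-4.e-04  0.e+00 -1.e+00] F [-0.2  0.5 -2. ] w 0.124
time: 14.45
tool_pos: [0.4496, 0.1286, 0.2127]
eef_rot: [0.779, 0.628, 0.001, 0.0]
contact_force: [0.6, -0.0, -1.6]
width: 0.127
t 14.45 tcp [0.4496 0.1286 0.2127] tooly -12.25 tilt [ 1.e-03  6.e-04 -1.e+00] F [ 0.6 -0.  -1.6] w 0.127
```

View pics/w13.png

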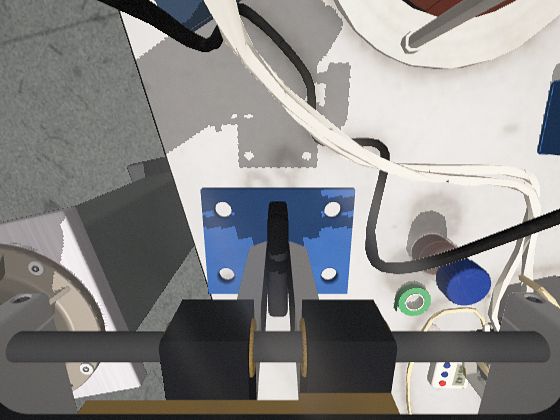

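```bash
python3 - <<'E'
from h import *
im=cv2.imread("pics/w13.png")[180:300,190:370]; cv2.imwrite("pics/w13z.png",cv2.resize(im,None,fx=4.4,fy=4.4,interpolation=cv2.INTER_CUBIC))
E
```

```text
(no output)
```

View pics/w13z.png

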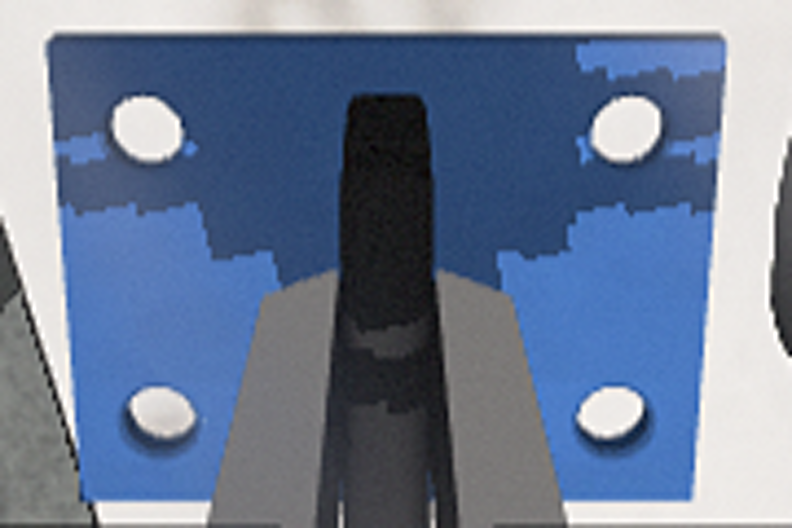

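```bash
python3 - <<'E'
from h import *
c=get_calibration("wrist");s=read_state();Rt=R.from_quat(s["eef_rot"]).as_matrix();T=s["tool_pos"]
f=lambda u,v,h:onz(c,(190+(u+.5)/4.4-.5,180+(v+.5)/4.4-.5),h)
for off in (.014,.010):
    P=np.array([f(*p,T[2]-off) for p in [(147,131),(627,131),(161,418),(613,420)]]);a,b,d,e=P
    L=(P-T)@Rt*1000
    print(off,L.mean(0).round(2),[round(np.linalg.norm(q)*1e3,1) for q in (b-a,e-d,a-d,b-e)],np.degrees(np.arctan2(*(L[1]-L[0])[:2])),np.degrees(np.arctan2(*(L[3]-L[2])[:2])))
go((.509,-.2936,.25),10)
E
```

```text
0.014 [ 3.05  1.02 14.02] [np.float64(74.5), np.float64(75.1), np.float64(49.6), np.float64(50.1)] -0.1390186213127469 -0.5235976004473732
0.01 [ 4.74  1.02 10.02] [np.float64(72.9), np.float64(73.5), np.float64(48.6), np.float64(49.1)] -0.13901862131276108 -0.5235976004473747
t 14.5 tcp [0.4521 0.1298 0.2181] tooly -12.24 tilt [ 0.0077  0.0015 -1.    ] F [3.4 1.4 6.6] w 0.124
delta cm [-40.16  14.56  -3.21]
turn -22.24
```

```bash
python3 -m creep '{"claw":[0.95,0.95,0.95,0.95,0.95],"delta_pos":[[-2,0,-0.5],[-5,1,-1],[-9,3,-1.5],[-13.5,5,-2],[-18,6.5,-2]],"turn":[0,-2,-5,-9,-13]}' 35
python3 - <<'E'
from h import *
go((.5097,-.2965,.22),10)
E
```

```text
time: 15.0
tool_pos: [0.4755, -0.0633, 0.2308]
eef_rot: [0.702, 0.713, 0.0, 0.001]
contact_force: [0.7, 0.1, -1.9]
width: 0.125
t 15.0 tcp [ 0.4755 -0.0633  0.2308] tooly 0.9 tilt [ 1.6e-03 -4.0e-04 -1.0e+00] F [ 0.7  0.1 -1.9] w 0.125
delta cm [-23.37   3.05   1.09]
turn -9.1
```

```bash
python3 -m creep '{"claw":[0.95,0.95,0.95,0.95,0.95],"delta_pos":[[-4,0.5,0],[-8.5,1,0],[-13,1.7,0],[-17.5,2.4,0],[-21,2.8,0]],"turn":[-2,-4,-6,-8,-9.1]}' 35
python3 -m creep '{"claw":[0.95,0.95,0.95,0.95,0.95],"delta_pos":[[-1.5,0,0],[-2.4,-0.1,0],[-2.4,-0.1,0],[-2.4,-0.1,0],[-2.4,-0.1,0]],"turn":[0,0,0,0,0]}' 35
python3 - <<'E'
from h import *
go((.5097,-.2965,.085),10)
E
```

```text
time: 15.5
tool_pos: [0.5053, -0.2739, 0.2297]
eef_rot: [0.644, 0.765, -0.0, -0.0]
contact_force: [0.6, 0.4, -1.7]
width: 0.123
time: 16.0
tool_pos: [0.509, -0.2934, 0.2302]
eef_rot: [0.643, 0.766, 0.0, 0.0]
contact_force: [-0.2, -0.2, -1.2]
width: 0.125
t 16.0 tcp [ 0.509  -0.2934  0.2302] tooly 9.9 tilt [ 3.e-04  1.e-04 -1.e+00] F [-0.2 -0.2 -1.2] w 0.125
delta cm [-3.200e-01  1.000e-02  1.452e+01]
turn -0.1
```

Descend to a hover just above the pin tips and look.

```bash
python3 -m creep '{"claw":[0.95,0.95,0.95,0.95,0.95],"delta_pos":[[-0.3,0,3],[-0.3,0,7],[-0.3,0,11],[-0.3,0,13.5],[-0.3,0,14.5]],"turn":[0,0,0,0,0]}' 35
python3 -m creep '{"claw":[0.95,0.95,0.95,0.95,0.95],"delta_pos":[[0,0,0],[0,0,0.5],[0,0,0.8],[0,0,0.8],[0,0,0.8]],"turn":[0,0,0,0,0]}' 35
python3 - <<'E'
from h import *
import pickle
go((.5097,-.2965,.066),10)
pickle.dump((get_calibration("wrist"),read_state()),open("w14.pkl","wb"))
im=capture("wrist");cv2.imwrite("pics/w14.png",im[:,:,::-1]); cv2.imwrite("pics/w14z.png",cv2.resize(im[180:300,190:370,::-1],None,fx=4.4,fy=4.4,interpolation=cv2.INTER_CUBIC))
im=capture("top");cv2.imwrite("pics/t14.png",cv2.resize(im[170:310,290:450,::-1],None,fx=4,fy=4,interpolation=cv2.INTER_CUBIC))
im=capture("scene");cv2.imwrite("pics/s14.png",cv2.resize(im[130:280,260:410,::-1],None,fx=4,fy=4,interpolation=cv2.INTER_CUBIC))
E
```

```text
time: 16.5
tool_pos: [0.5082, -0.2963, 0.0827]
eef_rot: [0.644, 0.765, -0.0, -0.002]
contact_force: [0.0, -0.3, -1.1]
width: 0.124
time: 17.0
tool_pos: [0.5095, -0.2981, 0.0775]
eef_rot: [0.644, 0.765, 0.0, 0.0]
contact_force: [-0.5, 0.8, -1.8]
width: 0.126
t 17.0 tcp [ 0.5095 -0.2981  0.0775] tooly 9.8 tilt [ 7.e-04 -4.e-04 -1.e+00] F [-0.5  0.8 -1.8] w 0.126
delta cm [0.15 0.04 1.15]
turn -0.2
```

View pics/w14z.png

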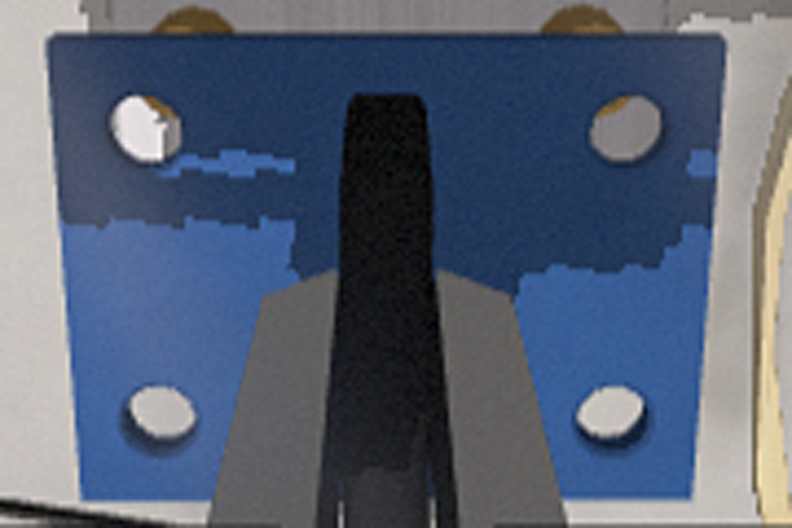

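View pics/t14.png

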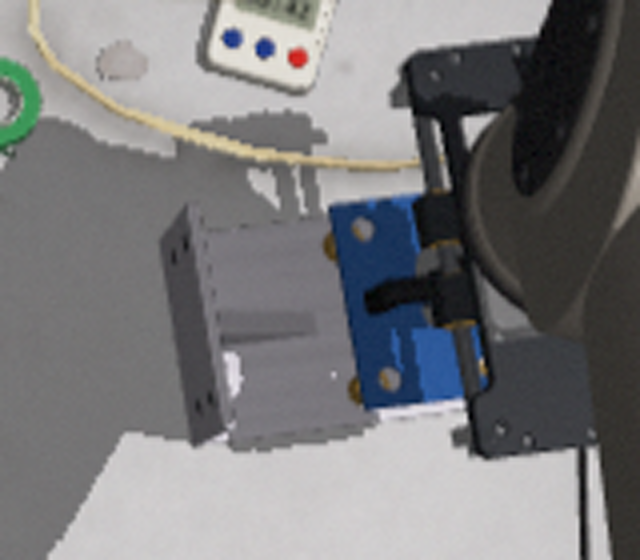

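View pics/s14.png

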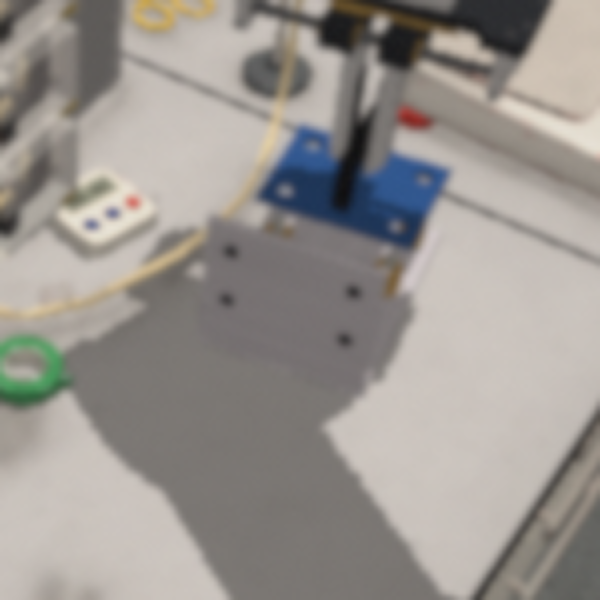

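```bash
python3 - <<'E'
from h import *
import pickle
c,s=pickle.load(open("w14.pkl","rb"))
im=cv2.imread("pics/w14.png")
f=6
x0,y0=200,160
im=cv2.resize(im[160:290,200:330],None,fx=f,fy=f,interpolation=cv2.INTER_CUBIC)
im=cv2.resize(cv2.imread("pics/w14.png")[160:290,200:356],None,fx=5,fy=5,interpolation=cv2.INTER_CUBIC);f=5
a=np.radians(10);xd=np.array([-np.sin(a),np.cos(a),0]);yd=np.array([np.cos(a),np.sin(a),0])
C=np.array([.5097,-.2934,0])
for i in(1,-1):
  for j in(1,-1):
    for h,r,col in((.026,.009,(0,255,255)),(.040,.002,(0,0,255)),(.006,.009,(0,255,0))):
      th=np.linspace(0,2*np.pi,40)
      P=np.array([C+xd*.025*i+yd*.038*j+r*np.array([np.cos(t),np.sin(t),0])+[0,0,h] for t in th])
      q=((proj(c,P)-[x0,y0]+.5)*f).astype(int)
      cv2.polylines(im,[q],True,col,1)
cv2.imwrite("pics/ov.png",im)
E
```

```text
(no output)
```

View pics/ov.png

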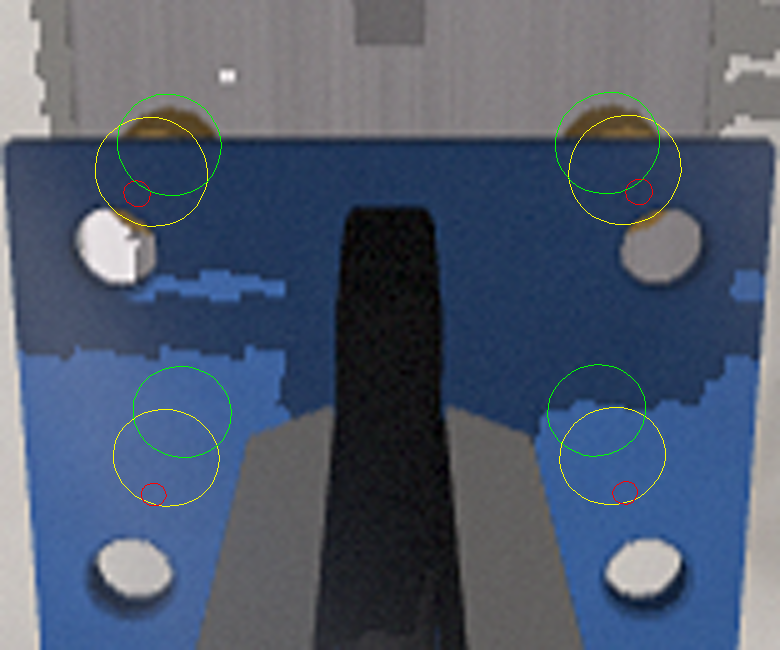

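```bash
python3 -m creep '{"claw":[0.95,0.95,0.95,0.95,0.95],"delta_pos":[[0.05,0.03,0],[0.05,0.03,0.5],[0.05,0.03,1.0],[0.05,0.03,1.4],[0.05,0.03,1.8]],"turn":[-0.3,-0.3,-0.3,-0.3,-0.3]}' 35
python3 - <<'E'
from h import *
import pickle
go((.5097,-.2965,.066),10)
im=capture("wrist");cv2.imwrite("pics/w15z.png",cv2.resize(im[160:300,190:370,::-1],None,fx=4.4,fy=4.4,interpolation=cv2.INTER_CUBIC))
E
```

```text
time: 17.65
tool_pos: [0.5093, -0.2973, 0.0583]
eef_rot: [0.642, 0.767, 0.0, -0.0]
contact_force: [0.3, 1.0, -2.3]
width: 0.127
t 17.65 tcp [ 0.5093 -0.2973  0.0583] tooly 10.11 tilt [-3.e-04  3.e-04 -1.e+00] F [ 0.3  1.  -2.3] w 0.127
delta cm [ 0.07  0.05 -0.77]
turn 0.11
```

View pics/w15z.png

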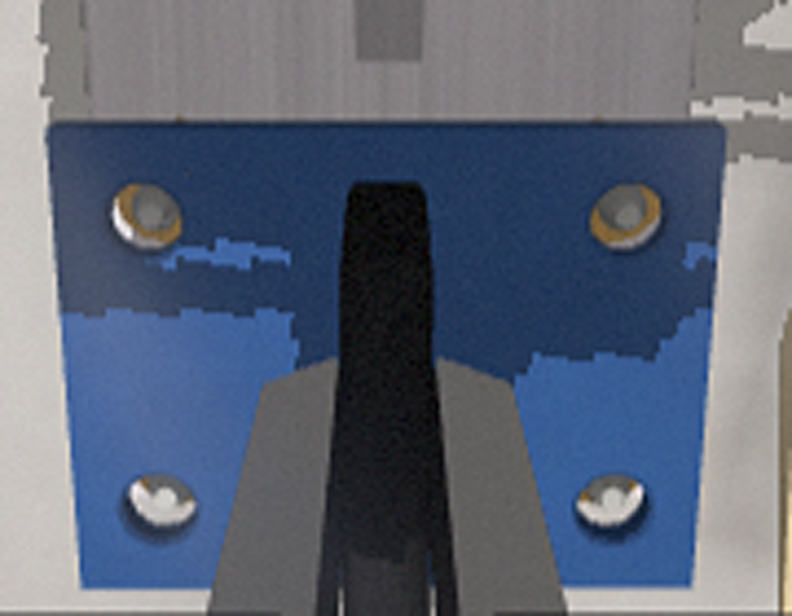

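```bash
python3 -m creep '{"claw":[0.95,0.95,0.95,0.95,0.95],"delta_pos":[[0,0,0.3],[0,0,0.5],[0,0,0.7],[0,0,0.8],[0,0,0.8]],"turn":[0,0,0,0,0]}' 35
python3 - <<'E'
from h import *
go()
im=capture("wrist");cv2.imwrite("pics/w16z.png",cv2.resize(im[160:300,190:370,::-1],None,fx=4.4,fy=4.4,interpolation=cv2.INTER_CUBIC))
E
```

```text
time: 18.2
tool_pos: [0.5094, -0.2973, 0.0508]
eef_rot: [0.642, 0.767, 0.0, -0.0]
contact_force: [-0.3, 0.1, -0.2]
width: 0.127
t 18.2 tcp [ 0.5094 -0.2973  0.0508] tooly 10.1 tilt [-2.e-04  1.e-04 -1.e+00] F [-0.3  0.1 -0.2] w 0.127
```

View pics/w16z.png

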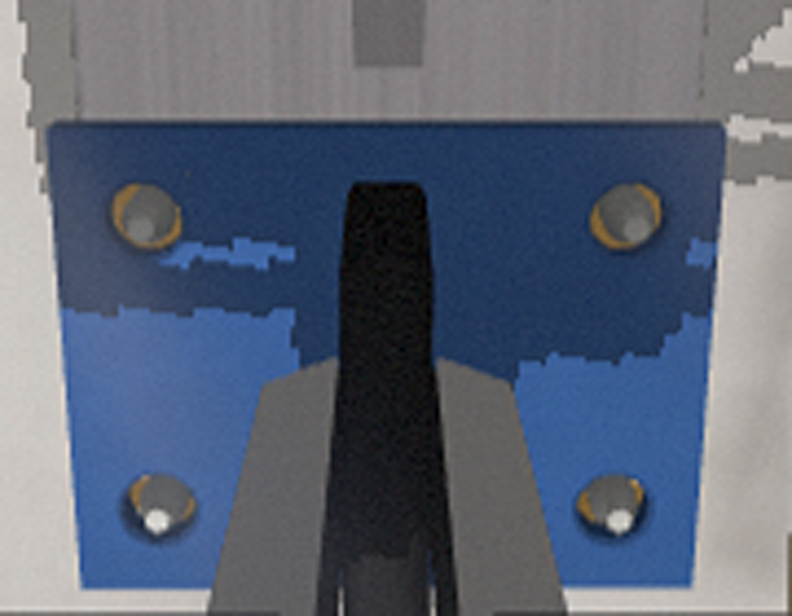

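Pins are inside all four holes. Lower the last 5 mm until the force rises.

```bash
python3 -m creep '{"claw":[0.95,0.95,0.95,0.95,0.95],"delta_pos":[[0,0,0.15],[0,0,0.3],[0,0,0.4],[0,0,0.45],[0,0,0.45]],"turn":[0,0,0,0,0]}' 35
python3 -m creep '{"claw":[0.95,0.95,0.95,0.95,0.95],"delta_pos":[[0,0,0.05],[0,0,0.1],[0,0,0.1],[0,0,0.1],[0,0,0.1]],"turn":[0,0,0,0,0]}' 35
```

```text
time: 18.75
tool_pos: [0.5094, -0.2973, 0.0463]
eef_rot: [0.642, 0.767, 0.0, -0.0]
contact_force: [-0.5, 0.5, -2.2]
width: 0.125
time: 19.25
tool_pos: [0.5095, -0.2974, 0.0462]
eef_rot: [0.642, 0.767, -0.0, 0.0]
contact_force: [-5.6, 2.2, 12.5]
width: 0.124
```

```bash
python3 -m creep '{"claw":[0.95,0.95,0.8,0.65,0.55],"delta_pos":[[0,0,-0.06],[0,0,-0.06],[0,0,-0.06],[0,0,-0.06],[0,0,-0.06]],"turn":[0,0,0,0,0]}' 10
python3 - <<'E'
from h import *
go()
im=capture("wrist");cv2.imwrite("pics/w17z.png",cv2.resize(im[160:300,190:370,::-1],None,fx=4.4,fy=4.4,interpolation=cv2.INTER_CUBIC))
E
```

```text
time: 19.75
tool_pos: [0.5095, -0.2973, 0.0459]
eef_rot: [0.642, 0.767, 0.0, -0.0]
contact_force: [-0.3, -0.4, 0.5]
width: 0.335
t 19.75 tcp [ 0.5095 -0.2973  0.0459] tooly 10.1 tilt [ 0.e+00  1.e-04 -1.e+00] F [-0.3 -0.4  0.5] w 0.335
```

View pics/w17z.png

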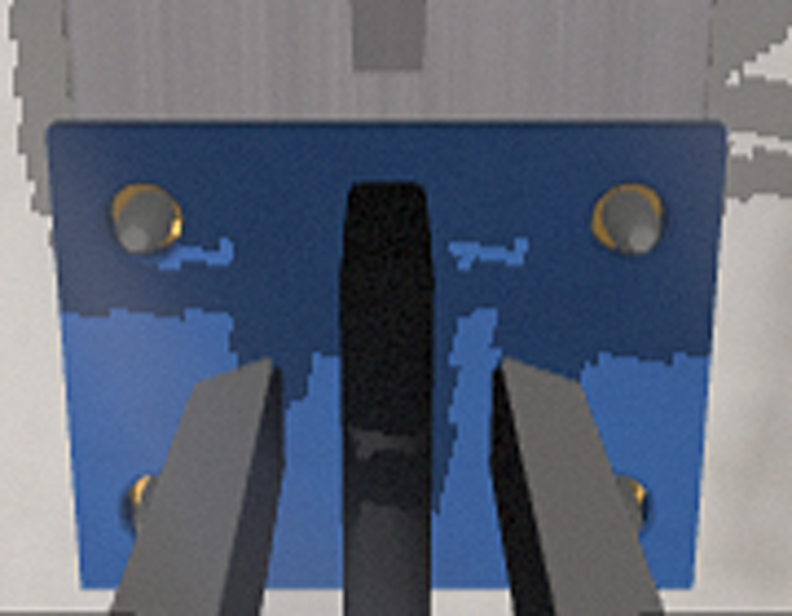

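Released cleanly; rise straight up and inspect.

```bash
python3 -m creep '{"claw":[0.55,0.55,0.55,0.55,0.55],"delta_pos":[[0,0,-0.5],[0,0,-2],[0,0,-5],[0,0,-9],[0,0,-14]],"turn":[0,0,0,0,0]}'
python3 -m creep '{"claw":[0.55,0.55,0.55,0.55,0.55],"delta_pos":[[0,0,-4],[0,0,-8],[0,0,-10],[0,0,-10],[0,0,-10]],"turn":[0,0,0,0,0]}'
python3 - <<'E'
from h import *
import pickle
go()
pickle.dump(get_calibration("wrist"),open("w18.pkl","wb"))
for n in("wrist","top","scene"):
    cv2.imwrite(f"pics/{n}18.png",capture(n)[:,:,::-1])
cv2.imwrite("pics/s18z.png",cv2.resize(cv2.imread("pics/scene18.png")[130:280,260:410],None,fx=4,fy=4,interpolation=cv2.INTER_CUBIC))
E
```

```text
time: 20.3
tool_pos: [0.5087, -0.2968, 0.1876]
eef_rot: [0.642, 0.767, 0.0, -0.001]
contact_force: [0.4, -1.0, 1.1]
width: 0.45
time: 20.8
tool_pos: [0.5094, -0.2972, 0.2869]
eef_rot: [0.642, 0.767, 0.0, 0.001]
contact_force: [-0.3, 0.0, -0.7]
width: 0.453
t 20.8 tcp [ 0.5094 -0.2972  0.2869] tooly 10.12 tilt [ 1.e-03 -6.e-04 -1.e+00] F [-0.3  0.  -0.7] w 0.453
```

View pics/wrist18.png

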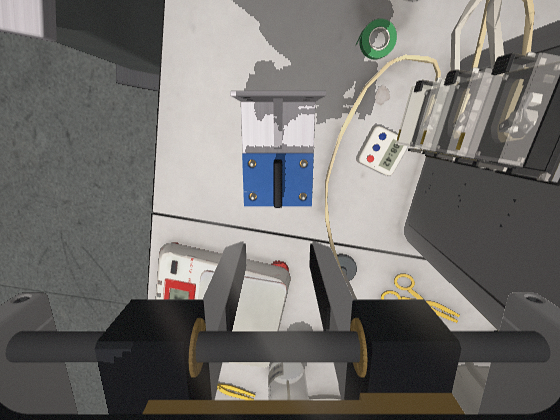

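View pics/s18z.png

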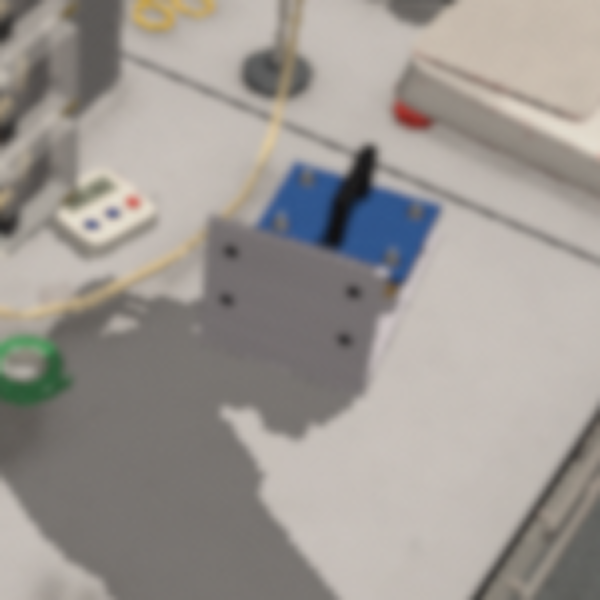

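View pics/top18.png

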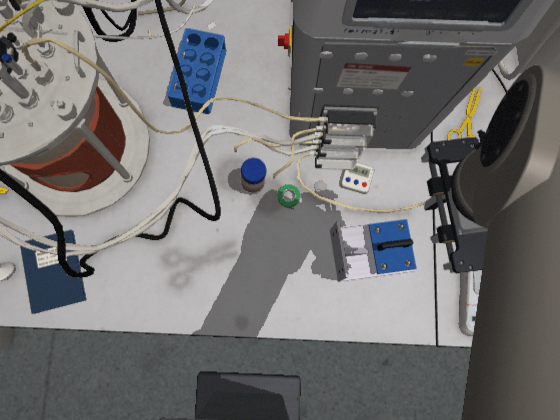

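```bash
python3 - <<'E'
from h import *
import pickle
c=pickle.load(open("w18.pkl","rb"))
im=cv2.imread("pics/wrist18.png");h=cv2.cvtColor(im,cv2.COLOR_BGR2HSV)
m=cv2.inRange(h,(100,120,60),(125,255,255));m[:130]=0;m[230:]=0;m[:,:225]=0;m[:,330:]=0
cn=max(cv2.findContours(cv2.morphologyEx(m,cv2.MORPH_CLOSE,np.ones((15,15))),0,2)[0],key=cv2.contourArea)
q=cv2.boxPoints(cv2.minAreaRect(cn));P=np.array([onz(c,p,.032) for p in q])
print(P.mean(0),[np.linalg.norm(P[i]-P[i-1]).round(4) for i in range(4)])
a,b=cv2.imread("pics/top0.png"),cv2.imread("pics/top18.png")
print("timer/tape/bottle diff",[int(np.abs(a[y:y+h,x:x+w].astype(int)-b[y:y+h,x:x+w]).mean()) for x,y,w,h in((340,163,36,30),(274,182,28,28),(238,155,32,40))])
go();finish_job()
E
```

```text
[ 0.51019315 -0.29455911  0.032     ] [np.float64(0.0784), np.float64(0.1002), np.float64(0.0784), np.float64(0.1055)]
timer/tape/bottle diff [13, 23, 9]
t 20.95 tcp [ 0.509  -0.2971  0.2852] tooly 10.11 tilt [-1.2e-03  8.0e-04 -1.0e+00] F [ 1.2  0.3 -0.4] w 0.452
the job is handed in; nothing more can be done
```

```bash
python3 - <<'E'
import cv2,numpy as np
for n in("top0","top18"):
    h=cv2.cvtColor(cv2.imread(f"pics/{n}.png"),cv2.COLOR_BGR2HSV)
    for nm,(x,y,w,hh),lo,hi in(("tape",(265,175,45,45),(40,90,40),(85,255,255)),("cap",(230,145,45,50),(105,120,40),(130,255,255)),("red key",(335,160,45,40),(0,120,80),(10,255,255))):
        m=cv2.inRange(h[y:y+hh,x:x+w],lo,hi);v,u=np.nonzero(m);print(n,nm,u.mean().round(1)+x,v.mean().round(1)+y,len(u))
E
```

```text
top0 tape 288.3 196.0 242
top0 cap 253.2 170.4 495
top0 red key 364.1 183.9 18
top18 tape 288.3 195.9 242
top18 cap 253.1 170.5 499
top18 red key 364.1 183.9 16
```

The job is handed in at about 21 s: the bracket lies flat on its long leg, and the blue plate sits on all four standoff shoulders with the gripper clear above it.

**Tipping:** The moves allow no tilting of the tool, so I could not come in at the web at the angle asked. Instead I gripped the front upper standoff lightly (15 N), let it swivel in the pads, and followed a quarter circle about the corner edge. Forces stayed within about 2 N on the way down, then rose to 5.5 N when the leg met the bench. The pins ended within 2 mm of where turning about the original corner edge puts them, so the corner stayed put.

**Plate:** I gripped the handle about 3 mm off centre to keep clear of the hanging cables. I then lowered it with the pins visible in all four holes until the force rose to 12.5 N at seated height (tool tip at 46 mm), and released it.

**Last checks:**
- The plate centre measures (0.510, -0.295) m against pins at about (0.510, -0.293) m, within the calibration.
- The plate's size came out as 78 x 100–105 mm against the true 80 x 104 mm, which is a rough colour-mask measurement.
- A raw picture difference round the timer, tape and bottle was not zero when I handed in. Checking the same pictures afterwards, their colour centroids had moved by no more than 0.1 pixel, so I put the difference down to shadows.
- No other check disagreed.

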